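# Glue back in the covered carousel, flux out to the soldering board

### The arm

A 7-joint arm with a two-finger parallel gripper is mounted at the origin on a cart in front of the work surface, level with it; the furniture and walls round the work are solid. World frame = base frame: x ahead of the robot, y to its left, z up, the work surface at z = 0. Lengths are in m, angles in rad, forces in N, time in s.
With the tool pointing down it reaches from about 0.425 to 0.875 m from the base axis. Payload 9.9 kg.
Tool frame: the origin (TCP) lies at the very end of the fingers, on their centre line; the grasp point (between the pads) lies 19 mm behind it; z points along the fingers, y is the line along which they close (so a half turn about z gives the same grasp; the last joint's range is limited). The gripper opens to 85 mm and grips with 20 to 120 N. Pads are 22 mm wide; open, the fingers measure 114 mm over their backs; the gripper's body (76 mm by 85 mm) begins 54 mm behind the grasp point. The pads swing forward as they close: fully open they stand 13 mm farther back than shut.
Start: joints at [1.122, 0.576, 0.025, 1.437, -0.015, 1.129, -0.057], TCP at [0.241, -0.631, 0.231] pointing down, gripper open.
Joint ranges: [-2.76, 2.76], [-0.34, 2.15], [-1.52, 1.57], [0.19, 2.46], [-1.09, 4.23], [0.17, 1.99], [-2.82, 2.82]. Speed limits (rad/s): [2.22, 2.22, 3.01, 3.01, 3.14, 3.14, 3.14].

### API

Orientations are given as a rotation vector (axis times angle).
In Python, from bench import robot gives the robot as it stands. The module is installed in compiled form; this text tells all that it offers.
- The arm moves only by the tool move_arm, never from a script. Its argument "steps" is a list of rows, each an object of numbers: "tx", "ty", "tz": the shift along the tool's x, y, z in m; "ax", "ay", "az": the turn, a rotation vector about the tool's x, y, z in rad; "fingers": the closure, from 0 (fully open) to 1 (shut). A call has 1 to 12 rows; each row shifts and turns the commanded pose from where the row before left it, along the tool's axes as they then stand; what a row does not reach is not made up. A row lasts 1/12 s, in which the tool goes at most 41.7 mm and 7.16 degrees, less where a joint would pass 70% of its speed; a pose out of reach is approached as far as the arm can. A call with a gripper value outside its range is refused whole. The fingers move at their own pace and stop on an object; "force" is the grip in N (left out, the last holds). Time passes only in rows, so rows that do not move let the fingers close. It gives the time, the measured TCP pose, the force, the opening and the grip force at its end, in the units of the state.
- robot.get_obs(): the state, without advancing time (a new reading comes with each control period).
- robot.camera(name): name is "scene" or "top" or "wrist"; returns the picture (480x640x3 uint8, blue, green, red); there is no depth.
- robot.camera_params(name): a dict with "fx", "fy", "cx", "cy" (pixels), "origin" and "orientation" of the camera in the world. Camera axes: x right, y up, looking along -z (the intrinsics and any distortion apply to the point x, -y, -z); pixel columns grow to the right and rows downward; lengths in m; the calibration is good to about 2 mm. A picture is of the moment at which its call begins: read the wrist's pose just before it. camera_params takes no time and is no camera call; for the wrist camera it gives the pose at the moment of the call.
- robot.hand_in(): hands the job in; it is judged then, once.
Trained networks look in the newest picture that a camera, given by its name, has taken for a name from the list of things; names that differ only in an ending like _2 or _b are one class to them, and where a whole thing is asked for, a point or a joint stands for the part that bears it (a point fixed in the world has none). Each returns a list of dicts, best first, with "score" (0 to 1); they miss things now and then, are a little off and sometimes report something else, mostly with a low value. They report only what shows in the picture. A call takes as long as a camera call.
- robot.boxes_of(name, camera): "box" ([centre column, centre row, width, height] in pixels, round what is visible of it).
The state is a dict: "time": time; "joints": joint angles; "qvel": joint speeds; "joint_torque": joint torques, N m; "tcp_pos": TCP position; "eef_rot": TCP orientation; "wrist_force": force on the tool from outside, world axes, zero at the start; "wrist_torque": the same for the moment, N m; "width": opening from 0.0 (shut) to 1.0 (fully open); "gripper_force": force on a finger pad.
Only numpy, scipy, OpenCV 4.12 (cv2) and the standard library are available. Lean on these libraries where they do the work, as an engineer would, in place of code of your own. Each camera call takes 0.05 s, during which the arm holds its last target. There are 200 camera calls.

### The job

The gluing is done and soldering comes next. Turn the covered carousel until the empty bay faces the open front, and stand the white glue bottle upright in that bay; then turn it until the lidded stoneware flux jar faces the open front, take the jar out there and stand it on the bare part of the soldering board. The jar is full, so keep it upright; leave the bur stand and the stone pot standing in their bays, and the tile with the two rings as it lies.

Things in the scene. Friction and masses are not known exactly. Their poses are not given: they have to be found in the camera images.
- stand: Fixed stand of the carousel: wooden base (12 mm high, 252 mm wide) under a clear dust hood open only at the front. Origin on the bench under the turning axis; x from open front to closed back, z up. Hood inside: side walls at y = -118 and 118 mm, back at x = 118 mm, all ending at the front at x = -66 mm. The turntable juts out in front of the hood to x = -112 mm.
- roof_edge (a point): Middle of the front lower edge of the hood's roof (x = -67 mm, z = 158 mm in the stand's frame). The roof's top is at z = 164 mm. It ends 8 mm behind the middle of the bay that faces the front, so a hand must come in tilted about 30 to 45 degrees, from the front.
- turntable: Turning wooden disc, 224 mm across, upper face (bay floor) 22 mm above the bench, 6 mm lip at radius 107 to 112 mm, low fins (30 mm, radius 17 to 67 mm) between four bays. Origin on the axis at bench height. Turns endlessly both ways, about 0.1 N m friction, no click stops. Bay middles 75 mm from the axis at its -x (empty), +x (bur stand), -y and +y (jar and stone pot, either way round); all stand loose.
- knob (a point): Middle of the wing of the knob, on the turning axis, 192 mm above the bench. The wing is a black bar 60 mm long (along the turntable's x), 14 mm wide and 30 mm high (from 15 mm below to 15 mm above this point), on a round foot of 40 mm diameter; it turns with the turntable. Take it from above across its 14 mm width.
- empty_bay (a point): Middle of the floor of the empty bay (the turntable's -x side), 75 mm from the axis, 22 mm above the bench; turns with the turntable. It faces the open front when it lies at x = -75 mm, y = 0 in the stand's frame.
- jar: Round stoneware flux jar, beige, 55 mm in diameter and 40 mm high without its lid, 60 mm with the knobbed lid (lid 50 mm across; take the jar by its body), about 0.14 kg. Origin at the middle of its underside, z up. At the start it stands in one of the bays.
- bottle: White glue bottle with a nozzle: body 30 mm in diameter up to 58 mm, cap 18 mm up to 72 mm, nozzle 12 mm up to 94 mm; about 45 g. Origin at the middle of its underside, z up. At the start it stands on the bench.
- bur_stand: Round white bur stand, 63 mm in diameter, 67 mm high with its burs; keep clear of it up to 95 mm (clear dome). Origin at the middle of its underside. It stands in one of the bays and stays there.
- stone_pot: Small clear screw-top stone pot, 29 mm in diameter, 18 mm high. Origin at the middle of its underside. It stands in one of the bays and stays there.
- board: Pale soldering board, a fixed slab 113 mm (its x) by 315 mm (its y) and 30 mm high. Origin at the middle of its underside. The tile lies on its +y end; the bare part is from y = -158 mm to about y = 45 mm, where the jar is to stand whole on the board.
- tile: White marble tile, 62 mm (its x) by 105 mm (its y) by 8 mm, loose on the +y end of the board. Origin at the middle of its underside. Not to be moved.
- ring_a: Silver ring with a stone, 17 x 20 x 5 mm, lying on the tile. Not to be moved.
- ring_b: Silver ring with a stone, 19 x 23 x 5 mm, lying on the tile. Not to be moved.

How it is judged:
On the way, in this order (a step that is already met when the one before it is completed fails the run):
1. the empty bay stands still facing the open front (its middle within 25 mm of the stand's centre line, at the front) (y of empty_bay in the frame of stand between -0.025 and 0.025 m and x of empty_bay in the frame of stand below -0.05 m and angular speed of turntable below 0.05 rad/s), for 0.2 s.
2. the bottle stands upright and released on the floor of the empty bay, within 25 mm of its middle (horizontal distance between bottle and empty_bay below 0.025 m and z of bottle in the frame of empty_bay between -0.005 and 0.005 m and angle between bottle's own z axis and vertical below 0.1 rad and contact force between bottle and the fingers below 0.05 N and linear speed of bottle below 0.02 m/s), for 0.2 s.
3. the flux jar, still in its bay, stands still facing the open front (within 25 mm of the stand's centre line) (y of jar in the frame of stand between -0.025 and 0.025 m and x of jar in the frame of stand below -0.05 m and angular speed of turntable below 0.05 rad/s and horizontal distance between jar and turntable below 0.105 m), for 0.2 s.
4. the flux jar has been taken out of the carousel (horizontal distance between jar and turntable above 0.16 m), for 0.1 s.
At the end, for the whole second after the job is handed in: Bottle upright and released in the bay that was empty (within 25 mm of its middle); jar upright, released and at rest on the bare part of the board (within 40 mm of its long centre line, y -142 to 45 mm); bur stand and stone pot upright in the carousel; turntable still (all of step 2 and x of jar in the frame of board between -0.04 and 0.04 m and y of jar in the frame of board between -0.142 and 0.045 m and z of jar in the frame of board between 0.026 and 0.034 m and angle between jar's own z axis and vertical below 0.1 rad and linear speed of jar below 0.02 m/s and contact force between jar and the fingers below 0.05 N and horizontal distance between each of bur_stand, stone_pot and turntable below 0.105 m and angle between each of bur_stand, stone_pot's own z axis and vertical below 0.15 rad and z of each of bur_stand, stone_pot in the frame of empty_bay below 0.01 m and angular speed of turntable below 0.05 rad/s); the robot touches nothing.
It fails at once if the flux jar is tipped more than 20 degrees (angle between jar's own z axis and vertical above 0.35 rad).
It fails at once if the bur stand is tipped or leaves the carousel (horizontal distance between bur_stand and turntable above 0.105 m or angle between bur_stand's own z axis and vertical above 0.35 rad).
It fails at once if the stone pot is tipped or leaves the carousel (horizontal distance between stone_pot and turntable above 0.105 m or angle between stone_pot's own z axis and vertical above 0.35 rad).
It fails at once if the tile is pushed more than 15 mm (distance of tile from where it was at the start of the episode above 0.015 m).
It fails at once if a ring is pushed more than 15 mm (distance of any of ring_a, ring_b from where it was at the start of the episode above 0.015 m).
It also fails if it takes over 72 s, if anything falls off the work surface, if the arm or the gripper's body presses on something with over 40 N, if the wrist force passes 120 N, or if a joint passes its speed limit or range.

## Working session

There is one attempt and no reset: what is moved stays moved. The work goes in short steps, Python scripts to look and compute and a tool call to move; the robot and the scene stay as the last step left them, time stands still between calls to the robot, and variables do not carry over. Pictures are saved under pics/ and viewed, at most 10 in all, crops included, and the job is handed in when it is done.

Besides the shell and the picture viewer there is one more tool, called in YAML: its name, and indented under it one key for each argument. move_arm: Moves the arm, as the interface text tells. Its arguments: {"type":"object","properties":{"steps":{"type":"array"},"force":{"type":"number"}},"required":["steps"]}

```bash
mkdir -p pics
cat > h.py <<'E'
import numpy as np,cv2
from scipy.spatial.transform import Rotation as R
from bench import robot
def Rm(o):
    o=np.array(o,float)
    return o if o.shape==(3,3) else (R.from_rotvec(o).as_matrix() if o.size==3 else R.from_quat(o).as_matrix())
def ray(cam,u,v):
    p=robot.camera_params(cam)
    d=np.array([(u-p['cx'])/p['fx'],-(v-p['cy'])/p['fy'],-1.])
    return np.array(p['origin']),Rm(p['orientation'])@d
def onz(cam,u,v,z):
    o,d=ray(cam,u,v); return o+d*(z-o[2])/d[2]
def proj(cam,P):
    p=robot.camera_params(cam); c=Rm(p['orientation']).T@(np.array(P)-p['origin'])
    return p['cx']+p['fx']*c[0]/-c[2], p['cy']-p['fy']*c[1]/-c[2]
E
python3 - <<'E'
from h import *
np.set_printoptions(precision=4,suppress=True)
for c in ['scene','top']:
    im=robot.camera(c); cv2.imwrite(f'pics/{c}0.png',im)
    print(c,robot.camera_params(c))
    for n in ['stand','turntable','knob','jar','bottle','bur_stand','stone_pot','board','tile']:
        b=robot.boxes_of(n,c)[:2]
        print(n,[(np.round(x['box'],1).tolist(),round(x['score'],2)) for x in b])
print(robot.get_obs())
E
```

```text
scene {'fx': 474.0408698114624, 'fy': 474.0408698114624, 'cx': 321.13232199465943, 'cy': 240.85733866457883, 'origin': array([0.1116, 0.6651, 0.8536]), 'orientation': array([ 0.3381, -0.9882, -2.2869])}
stand [([402.1, 181.4, 111.4, 102.6], 0.77)]
turntable [([399.2, 181.4, 82.6, 87.1], 0.85), ([413.1, 206.8, 21.9, 24.5], 0.49)]
knob [([400.2, 182.4, 77.7, 89.4], 0.56), ([375.9, 195.8, 19.5, 29.5], 0.17)]
jar [([413.1, 206.9, 28.3, 25.6], 0.94)]
bottle [([339.2, 248.6, 15.0, 30.1], 0.64)]
bur_stand [([375.7, 196.1, 21.4, 26.2], 0.92)]
stone_pot []
board [([250.7, 362.1, 155.2, 133.4], 0.66), ([212.4, 385.1, 61.4, 55.0], 0.58)]
tile [([211.3, 384.1, 60.6, 56.1], 0.83), ([398.4, 181.5, 76.7, 85.4], 0.51)]
top {'fx': 486.9331541365429, 'fy': 486.9331541365429, 'cx': 318.54149977314717, 'cy': 241.3432462560541, 'origin': array([-0.0463,  0.2195,  1.4243]), 'orientation': array([ 0.347 , -0.4379, -1.8147])}
stand [([428.7, 215.9, 102.6, 104.6], 0.78)]
turntable [([419.8, 229.4, 65.0, 65.4], 0.96)]
knob [([419.7, 229.2, 69.6, 62.9], 0.63)]
jar [([419.0, 248.1, 17.3, 14.1], 0.62)]
bottle [([421.2, 230.2, 67.5, 67.5], 0.4)]
bur_stand [([399.3, 226.5, 14.8, 21.2], 0.85), ([428.3, 215.9, 101.4, 102.9], 0.21)]
stone_pot []
board [([239.5, 299.8, 106.0, 50.5], 0.95), ([401.0, 223.1, 16.3, 17.8], 0.52)]
tile []
{'time': 1.0, 'joints': array([ 1.1222,  0.5757,  0.0249,  1.4371, -0.015 ,  1.129 , -0.0565]), 'qvel': array([ 0.0007,  0.0015, -0.0006,  0.0022,  0.0005, -0.0009,  0.0007]), 'joint_torque': array([  0.0004, -76.5512,   2.2488, -28.6305,   0.0153,   0.0028,
         0.    ]), 'tcp_pos': array([ 0.2408, -0.6306,  0.2313]), 'eef_rot': array([-3.0894, -0.5699, -0.    ]), 'wrist_force': array([-0.1861,  0.9483, -0.4149]), 'wrist_torque': array([ 0.0327, -0.0176,  0.0232]), 'gripper_force': 0.0, 'width': 1.0001579607314974}
```

View pics/scene0.png

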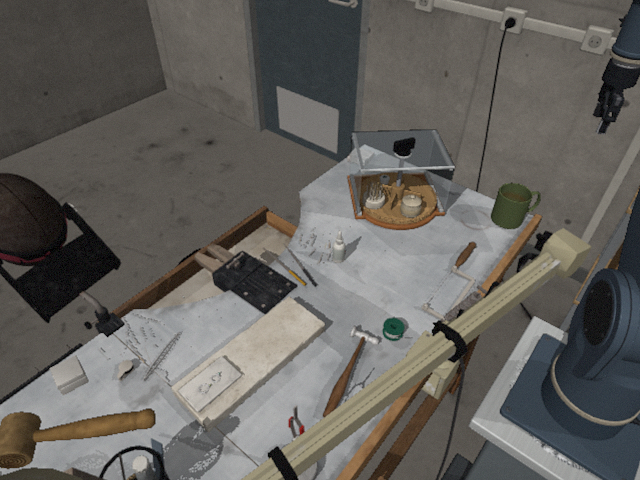

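View pics/top0.png

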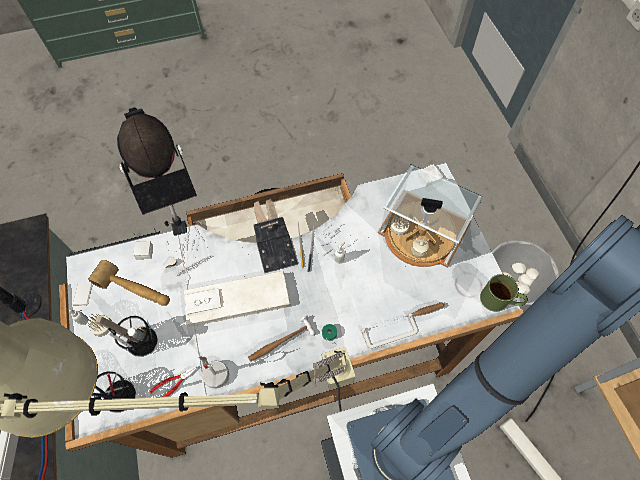

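The scene view has the carousel at (402,181) with the jar at (413,207), bur stand at (376,196), bottle at (339,248) and board from (200,395) to (300,320). The top view has the knob at (431,205) and the board at (240,300). Next I'll zoom in on the carousel.

Run:
```python
from h import *
a=cv2.imread('pics/scene0.png')[120:240,340:470]; b=cv2.imread('pics/top0.png')[155:275,370:490]
a=cv2.resize(a,None,fx=3,fy=3,interpolation=2); b=cv2.resize(b,(400,400),interpolation=2)
a=cv2.resize(a,(400,369)); a=np.vstack([a,np.zeros((31,400,3),np.uint8)])
cv2.imwrite('pics/crop.png',np.hstack([a,b]))
np.set_printoptions(precision=3,suppress=True)
print('bottle',onz('scene',339,262,0.0),onz('scene',339,248,.047))
print('tt top',onz('top',419.8,229.4,.022), 'scene',onz('scene',399,181.4,.05))
print('knob top',onz('top',431,205,.195),'scene',onz('scene',403,146,.2))
print('jar scene',onz('scene',413,207,.05),'top',onz('top',419,248,.05))
print('bur',onz('scene',375.7,196,.055),onz('top',399.3,226.5,.055))
print('board',onz('top',239.5,299.8,.03))
```

```text
bottle [ 0.59  -0.009  0.   ] [ 0.592 -0.009  0.047]
tt top [ 0.613 -0.299  0.022] scene [ 0.624 -0.331  0.05 ]
knob top [ 0.599 -0.298  0.195] scene [ 0.602 -0.281  0.2  ]
jar scene [ 0.534 -0.257  0.05 ] top [ 0.538 -0.262  0.05 ]
bur [ 0.634 -0.227  0.055] [ 0.626 -0.228  0.055]
board [0.536 0.32  0.03 ]
```

View pics/crop.png

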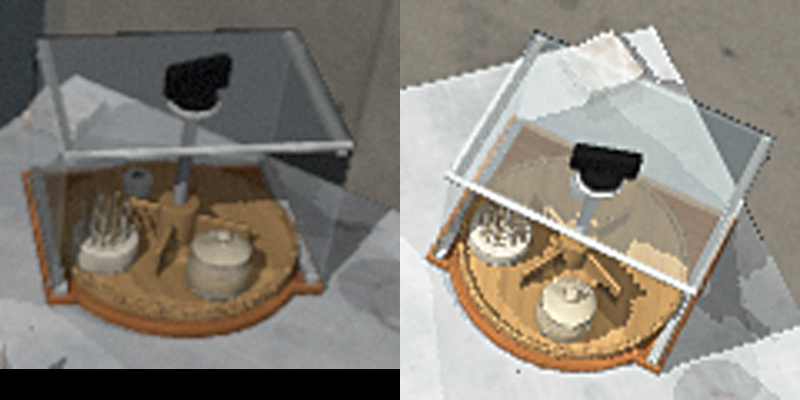

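Run:
```python
from h import *
np.set_printoptions(precision=3,suppress=True)
L=onz('scene',361.1,170.4,.164);Rr=onz('scene',454.4,168.7,.164);print('roof scene',L,Rr,(L+Rr)/2,np.degrees(np.arctan2(*(L-Rr)[1::-1])),np.linalg.norm(L-Rr))
L=onz('top',384.4,208.1,.164);Rr=onz('top',460,242,.164);print('roof top',L,Rr,(L+Rr)/2,np.degrees(np.arctan2(*(L-Rr)[1::-1])),np.linalg.norm(L-Rr))
L=onz('scene',356.3,217.5,.012);Rr=onz('scene',445.6,214.3,.012);print('base',L,Rr,(L+Rr)/2,np.degrees(np.arctan2(*(L-Rr)[1::-1])),np.linalg.norm(L-Rr))
# knob mask: dark blob
for c,(x0,y0,x1,y1) in {'scene':(385,130,425,160),'top':(418,192,446,218)}.items():
    im=cv2.imread(f'pics/{c}0.png')[y0:y1,x0:x1]
    m=(im.max(2)<60).astype(np.uint8)
    n,l,s,ce=cv2.connectedComponentsWithStats(m); i=1+np.argmax(s[1:,4])
    print(c,s[i],ce[i]+[x0,y0],onz(c,*(ce[i]+[x0,y0]),.195))
    for r in (l==i).astype(int): print(''.join('.#'[k] for k in r))
# board corners in top via bright mask? use scene corners
print('tile',onz('scene',211.3,384.1,.036))
```

```text
roof scene [ 0.65  -0.168  0.164] [ 0.472 -0.326  0.164] [ 0.561 -0.247  0.164] 41.59704075105369 0.23723339422654272
roof top [ 0.646 -0.172  0.164] [ 0.474 -0.343  0.164] [ 0.56  -0.257  0.164] 44.96508057147548 0.24242108051834138
base [ 0.649 -0.163  0.012] [ 0.468 -0.331  0.012] [ 0.559 -0.247  0.012] 42.79321959971953 0.24748562974111166
scene [  8   7  23  19 309] [403.796 146.227] [ 0.603 -0.288  0.195]
........................................
........................................
........................................
........................................
........................................
........................................
........................................
...........................#............
.......................#######..........
..................#############.........
.............#################..........
..........####################..........
.........#####################..........
.........#####################..........
.........#####################..........
.........#####################..........
........#####################
[... 690 characters left out ...]
........
............................
............................
............................
.....###....................
....##########..............
....################........
....####################....
...#####################....
...#####################....
...#####################....
....####################....
......#################.....
......#################.....
......#############.##......
.......###########..........
........##########..........
.........########...........
............................
............................
............................
............................
............................
............................
tile [0.561 0.43  0.036]
```

```bash
cat >> h.py <<'E'
import json
def toolR(yawx,tilt=0):
    """tool x horizontal-ish heading yawx(deg), z down; then tilt"""
    a=np.radians(yawx); x=np.array([np.cos(a),np.sin(a),0]); z=np.array([0,0,-1.]); y=np.cross(z,x)
    M=np.array([x,y,z]).T
    return M@R.from_rotvec([0,np.radians(tilt),0]).as_matrix()
def plan(p,M,N,cur=None):
    o=robot.get_obs()
    p0,M0=cur if cur else (np.array(o['tcp_pos']),Rm(o['eef_rot']))
    w=R.from_matrix(M0.T@M).as_rotvec()/N; dp=(np.array(p)-p0)/N; rows=[]; A=R.from_matrix(M0)
    for i in range(N):
        t=A.inv().apply(dp); rows.append(dict(zip(['tx','ty','tz','ax','ay','az'],np.round([*t,*w],4).tolist()))); A=A*R.from_rotvec(w)
    for i in range(0,N,12): print('['+',\n'.join(json.dumps({k:v for k,v in r.items() if v}) for r in rows[i:i+12])+']')
    print('perrow mm',np.linalg.norm(dp)*1000,'deg',np.degrees(np.linalg.norm(w)))
E
python3 -c "
from h import *
plan([.605,-.295,.275],toolR(65),14)"
```

```text
[{"tx": 0.0329, "ty": -0.0131, "tz": -0.0031, "az": -0.055},
{"tx": 0.0335, "ty": -0.0113, "tz": -0.0031, "az": -0.055},
{"tx": 0.0341, "ty": -0.0094, "tz": -0.0031, "az": -0.055},
{"tx": 0.0346, "ty": -0.0075, "tz": -0.0031, "az": -0.055},
{"tx": 0.0349, "ty": -0.0056, "tz": -0.0031, "az": -0.055},
{"tx": 0.0352, "ty": -0.0037, "tz": -0.0031, "az": -0.055},
{"tx": 0.0353, "ty": -0.0018, "tz": -0.0031, "az": -0.055},
{"tx": 0.0354, "ty": 0.0002, "tz": -0.0031, "az": -0.055},
{"tx": 0.0353, "ty": 0.0021, "tz": -0.0031, "az": -0.055},
{"tx": 0.0351, "ty": 0.0041, "tz": -0.0031, "az": -0.055},
{"tx": 0.0349, "ty": 0.006, "tz": -0.0031, "az": -0.055},
{"tx": 0.0345, "ty": 0.0079, "tz": -0.0031, "az": -0.055}]
[{"tx": 0.034, "ty": 0.0098, "tz": -0.0031, "az": -0.055},
{"tx": 0.0334, "ty": 0.0116, "tz": -0.0031, "az": -0.055}]
perrow mm 35.51000201183826 deg 3.1498095830486736
```

move_arm:
  steps:
    - {"tx":0.033,"ty":-0.013,"tz":-0.003,"az":-0.055}
    - {"tx":0.0335,"ty":-0.011,"tz":-0.003,"az":-0.055}
    - {"tx":0.034,"ty":-0.0095,"tz":-0.003,"az":-0.055}
    - {"tx":0.0345,"ty":-0.0075,"tz":-0.003,"az":-0.055}
    - {"tx":0.035,"ty":-0.0055,"tz":-0.003,"az":-0.055}
    - {"tx":0.035,"ty":-0.0035,"tz":-0.003,"az":-0.055}
    - {"tx":0.0355,"ty":-0.002,"tz":-0.003,"az":-0.055}
    - {"tx":0.0355,"ty":0,"tz":-0.003,"az":-0.055}
    - {"tx":0.0355,"ty":0.002,"tz":-0.003,"az":-0.055}
    - {"tx":0.035,"ty":0.004,"tz":-0.003,"az":-0.055}
    - {"tx":0.035,"ty":0.006,"tz":-0.003,"az":-0.055}
    - {"tx":0.0345,"ty":0.008,"tz":-0.003,"az":-0.055}

```text
schema error: expected keys tx, ty, tz, ax, ay, az, fingers
```

move_arm:
  steps:
    - {"tx":0.034,"ty":0.01,"tz":-0.003,"az":-0.055}
    - {"tx":0.0335,"ty":0.0115,"tz":-0.003,"az":-0.055}
    - {"tz":0}
    - {"tz":0}

```text
schema error: expected keys tx, ty, tz, ax, ay, az, fingers
```

Run:
```python
from h import *
np.set_printoptions(precision=3,suppress=True)
o=robot.get_obs(); print(o['tcp_pos'],o['eef_rot'],o['joints'],o['time'])
im=robot.camera('wrist'); cv2.imwrite('pics/w1.png',im); p=robot.camera_params('wrist'); print(p)
for n in ['knob','turntable','jar','bur_stand','stone_pot','stand']:
    print(n,[(np.round(x['box'],1).tolist(),round(x['score'],2)) for x in robot.boxes_of(n,'wrist')[:2]])
print(proj('wrist',[.605,-.295,.207]))
```

```text
[ 0.241 -0.631  0.231] [-3.089 -0.57  -0.   ] [ 1.122  0.576  0.025  1.437 -0.015  1.129 -0.056] 1.0
{'fx': 336.05422370106083, 'fy': 336.05422370106083, 'cx': 316.7133629600951, 'cy': 239.601211234252, 'origin': array([ 0.303, -0.608,  0.372]), 'orientation': array([-0.229,  0.158, -1.2  ])}
knob []
turntable []
jar []
bur_stand []
stone_pot []
stand []
(np.float64(-756.2560758393331), np.float64(-2208.280021477355))
```

View pics/w1.png

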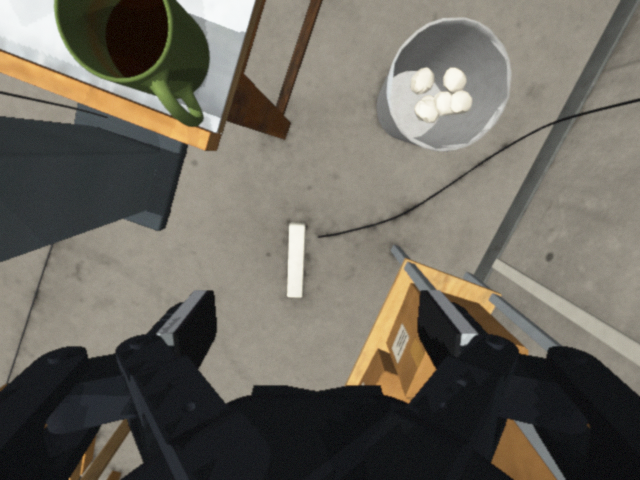

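The image shows only the mug (130,40) and the bin, because the arm hasn't moved. Each row needs all seven keys.

move_arm:
  steps:
    - {"tx":0.033,"ty":-0.013,"tz":-0.003,"ax":0,"ay":0,"az":-0.055,"fingers":0}
    - {"tx":0.0335,"ty":-0.011,"tz":-0.003,"ax":0,"ay":0,"az":-0.055,"fingers":0}
    - {"tx":0.034,"ty":-0.0095,"tz":-0.003,"ax":0,"ay":0,"az":-0.055,"fingers":0}
    - {"tx":0.0345,"ty":-0.0075,"tz":-0.003,"ax":0,"ay":0,"az":-0.055,"fingers":0}
    - {"tx":0.035,"ty":-0.0055,"tz":-0.003,"ax":0,"ay":0,"az":-0.055,"fingers":0}
    - {"tx":0.035,"ty":-0.0035,"tz":-0.003,"ax":0,"ay":0,"az":-0.055,"fingers":0}
    - {"tx":0.0355,"ty":-0.002,"tz":-0.003,"ax":0,"ay":0,"az":-0.055,"fingers":0}
    - {"tx":0.0355,"ty":0,"tz":-0.003,"ax":0,"ay":0,"az":-0.055,"fingers":0}
    - {"tx":0.0355,"ty":0.002,"tz":-0.003,"ax":0,"ay":0,"az":-0.055,"fingers":0}
    - {"tx":0.035,"ty":0.004,"tz":-0.003,"ax":0,"ay":0,"az":-0.055,"fingers":0}
    - {"tx":0.035,"ty":0.006,"tz":-0.003,"ax":0,"ay":0,"az":-0.055,"fingers":0}
    - {"tx":0.0345,"ty":0.008,"tz":-0.003,"ax":0,"ay":0,"az":-0.055,"fingers":0}

```text
time: 2.35
tcp_pos: [0.5543, -0.3416, 0.2677]
eef_rot: [2.736, 1.544, 0.0]
wrist_force: [1.6, -0.1, -0.4]
width: 1.0
gripper_force: 0.0
```

move_arm:
  steps:
    - {"tx":0.034,"ty":0.01,"tz":-0.003,"ax":0,"ay":0,"az":-0.055,"fingers":0}
    - {"tx":0.0335,"ty":0.0115,"tz":-0.003,"ax":0,"ay":0,"az":-0.055,"fingers":0}
    - {"tx":0,"ty":0,"tz":0,"ax":0,"ay":0,"az":0,"fingers":0}
    - {"tx":0,"ty":0,"tz":0,"ax":0,"ay":0,"az":0,"fingers":0}

```text
time: 2.68
tcp_pos: [0.6071, -0.2922, 0.2731]
eef_rot: [-2.645, -1.694, -0.002]
wrist_force: [-0.7, -1.6, -0.7]
width: 1.004
gripper_force: 0.0
```

```bash
sed -i "s/{k:v for k,v in r.items() if v}/{**r,'fingers':F}/; s/N,cur=None)/N,F=0,cur=None)/" h.py
python3 - <<'E'
from h import *
np.set_printoptions(precision=3,suppress=True)
o=robot.get_obs(); print(o['tcp_pos'],o['eef_rot'],o['joints'],o['time'])
im=robot.camera('wrist'); cv2.imwrite('pics/w2.png',im)
for n in ['knob','turntable','jar','bur_stand','stone_pot','stand']:
    print(n,[(np.round(x['box'],1).tolist(),round(x['score'],2)) for x in robot.boxes_of(n,'wrist')[:2]])
print(proj('wrist',[.605,-.295,.207]))
E
```

```text
[ 0.607 -0.292  0.273] [-2.645 -1.694 -0.002] [ 0.504  0.55  -0.218  1.371  0.119  1.233 -0.153] 2.6833
knob [([293.7, 218.1, 122.4, 175.6], 0.58)]
turntable [([291.5, 213.1, 127.3, 172.6], 0.57), ([243.8, 206.7, 29.3, 51.4], 0.19)]
jar [([244.1, 208.5, 23.4, 43.6], 0.65)]
bur_stand []
stone_pot []
stand [([377.9, 228.3, 331.0, 352.9], 0.85)]
(np.float64(313.7765041535761), np.float64(252.525433598545))
```

View pics/w2.png

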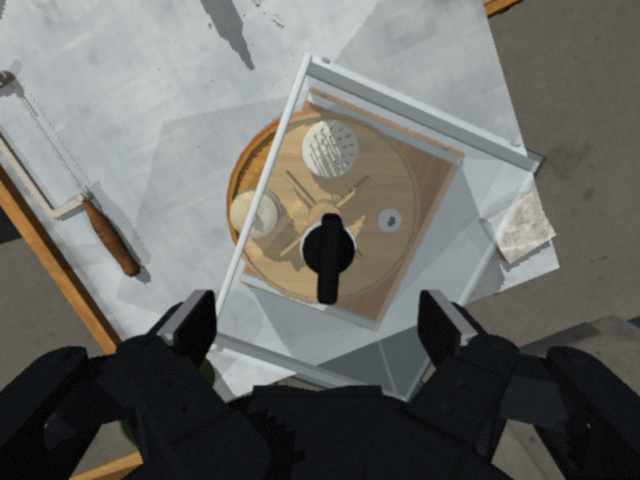

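The wrist view shows the wing from (331,213) to (327,303) with its foot round (328,247). The jar is at (256,213), the bur stand at (330,149), the stone pot at (389,220), and the roof's front edge runs from (307,60) to (217,330).

Run:
```python
from h import *
np.set_printoptions(precision=4,suppress=True)
ang=lambda v:np.degrees(np.arctan2(v[1],v[0]))
a=onz('wrist',331,213,.207);b=onz('wrist',327,303,.207);k=(a+b)/2
print('wing',k,ang(a-b),np.linalg.norm(a-b), 'foot',onz('wrist',328,247,.176))
L=onz('wrist',308,60,.160);Rr=onz('wrist',219,325,.160);print('front edge',ang(L-Rr),L,Rr)
L=onz('wrist',313,62,.164);Rr=onz('wrist',535,165,.164);print('side',ang(Rr-L),L,Rr,np.linalg.norm(L-Rr))
for n,u,v,z in [('bur',330,149,.065),('jar',256,213,.075),('pot',389,220,.04)]:
    q=onz('wrist',u,v,z);print(n,q,ang((q-k)[:2]),np.linalg.norm((q-k)[:2]))
plan([k[0],k[1],.183],toolR(ang(a-b)),5)
```

```text
wing [ 0.6118 -0.3035  0.207 ] 62.98761101025952 0.06139693314518807 foot [ 0.612  -0.3042  0.176 ]
front edge 44.184749704088595 [ 0.6538 -0.1815  0.16  ] [ 0.4991 -0.3318  0.16  ]
side -47.97124554782045 [ 0.656  -0.1849  0.164 ] [ 0.7732 -0.315   0.164 ] 0.1751387116908776
bur [ 0.6463 -0.2429  0.065 ] 60.37975543105378 0.06976752931973425
jar [ 0.5511 -0.2681  0.075 ] 149.73103279361385 0.07029633700737886
pot [ 0.6755 -0.3425  0.04  ] -31.467059562449723 0.07466527847843572
[{"tx": -0.0008, "ty": 0.0019, "tz": 0.0181, "ax": -0.0, "ay": 0.0001, "az": 0.0067, "fingers": 0},
{"tx": -0.0007, "ty": 0.002, "tz": 0.0181, "ax": -0.0, "ay": 0.0001, "az": 0.0067, "fingers": 0},
{"tx": -0.0007, "ty": 0.002, "tz": 0.0181, "ax": -0.0, "ay": 0.0001, "az": 0.0067, "fingers": 0},
{"tx": -0.0007, "ty": 0.002, "tz": 0.0181, "ax": -0.0, "ay": 0.0001, "az": 0.0067, "fingers": 0},
{"tx": -0.0007, "ty": 0.002, "tz": 0.0181, "ax": -0.0, "ay": 0.0001, "az": 0.0067, "fingers": 0}]
perrow mm 18.194926726436588 deg 0.3841162625275016
```

move_arm:
  force: 40
  steps:
    - {"tx":-0.001,"ty":0.002,"tz":0.018,"ax":0,"ay":0,"az":0.007,"fingers":0}
    - {"tx":-0.001,"ty":0.002,"tz":0.018,"ax":0,"ay":0,"az":0.007,"fingers":0.3}
    - {"tx":-0.001,"ty":0.002,"tz":0.018,"ax":0,"ay":0,"az":0.007,"fingers":0.5}
    - {"tx":0,"ty":0.002,"tz":0.018,"ax":0,"ay":0,"az":0.007,"fingers":0.6}
    - {"tx":0,"ty":0.002,"tz":0.018,"ax":0,"ay":0,"az":0.007,"fingers":0.6}
    - {"tx":0,"ty":0,"tz":0,"ax":0,"ay":0,"az":0,"fingers":1}
    - {"tx":0,"ty":0,"tz":0,"ax":0,"ay":0,"az":0,"fingers":1}
    - {"tx":0,"ty":0,"tz":0,"ax":0,"ay":0,"az":0,"fingers":1}
    - {"tx":0,"ty":0,"tz":0,"ax":0,"ay":0,"az":0,"fingers":1}
    - {"tx":0,"ty":0,"tz":0,"ax":0,"ay":0,"az":0,"fingers":1}

```text
time: 3.87
tcp_pos: [0.612, -0.302, 0.1826]
eef_rot: [-2.677, -1.641, 0.003]
wrist_force: [-1.4, -1.3, -17.8]
width: 0.151
gripper_force: 40.1
```

move_arm:
  steps:
    - {"tx":0,"ty":0,"tz":0,"ax":0,"ay":0,"az":0.03,"fingers":1}
    - {"tx":0,"ty":0,"tz":0,"ax":0,"ay":0,"az":0.06,"fingers":1}
    - {"tx":0,"ty":0,"tz":0,"ax":0,"ay":0,"az":0.09,"fingers":1}
    - {"tx":0,"ty":0,"tz":0,"ax":0,"ay":0,"az":0.09,"fingers":1}
    - {"tx":0,"ty":0,"tz":0,"ax":0,"ay":0,"az":0.09,"fingers":1}
    - {"tx":0,"ty":0,"tz":0,"ax":0,"ay":0,"az":0.09,"fingers":1}
    - {"tx":0,"ty":0,"tz":0,"ax":0,"ay":0,"az":0.09,"fingers":1}
    - {"tx":0,"ty":0,"tz":0,"ax":0,"ay":0,"az":0.09,"fingers":1}
    - {"tx":0,"ty":0,"tz":0,"ax":0,"ay":0,"az":0.09,"fingers":1}
    - {"tx":0,"ty":0,"tz":0,"ax":0,"ay":0,"az":0.09,"fingers":1}
    - {"tx":0,"ty":0,"tz":0,"ax":0,"ay":0,"az":0.09,"fingers":1}
    - {"tx":0,"ty":0,"tz":0,"ax":0,"ay":0,"az":0.09,"fingers":1}

```text
time: 4.87
tcp_pos: [0.6123, -0.3025, 0.1826]
eef_rot: [3.137, 0.165, -0.002]
wrist_force: [-0.2, -4.0, -18.9]
width: 0.151
gripper_force: 39.7
```

move_arm:
  steps:
    - {"tx":0,"ty":0,"tz":0,"ax":0,"ay":0,"az":0.09,"fingers":1}
    - {"tx":0,"ty":0,"tz":0,"ax":0,"ay":0,"az":0.09,"fingers":1}
    - {"tx":0,"ty":0,"tz":0,"ax":0,"ay":0,"az":0.09,"fingers":1}
    - {"tx":0,"ty":0,"tz":0,"ax":0,"ay":0,"az":0.09,"fingers":1}
    - {"tx":0,"ty":0,"tz":0,"ax":0,"ay":0,"az":0.09,"fingers":1}
    - {"tx":0,"ty":0,"tz":0,"ax":0,"ay":0,"az":0.09,"fingers":1}
    - {"tx":0,"ty":0,"tz":0,"ax":0,"ay":0,"az":0.09,"fingers":1}
    - {"tx":0,"ty":0,"tz":0,"ax":0,"ay":0,"az":0.09,"fingers":1}
    - {"tx":0,"ty":0,"tz":0,"ax":0,"ay":0,"az":0.09,"fingers":1}
    - {"tx":0,"ty":0,"tz":0,"ax":0,"ay":0,"az":0.06,"fingers":1}
    - {"tx":0,"ty":0,"tz":0,"ax":0,"ay":0,"az":0.04,"fingers":1}
    - {"tx":0,"ty":0,"tz":0,"ax":0,"ay":0,"az":0,"fingers":1}

```text
time: 5.87
tcp_pos: [0.6122, -0.303, 0.1826]
eef_rot: [2.89, -1.228, -0.002]
wrist_force: [-0.7, -5.0, -19.2]
width: 0.152
gripper_force: 39.8
```

move_arm:
  steps:
    - {"tx":0,"ty":0,"tz":0,"ax":0,"ay":0,"az":0,"fingers":0.4}
    - {"tx":0,"ty":0,"tz":0,"ax":0,"ay":0,"az":0,"fingers":0.4}
    - {"tx":0,"ty":0,"tz":0,"ax":0,"ay":0,"az":0,"fingers":0.3}
    - {"tx":0,"ty":0,"tz":-0.03,"ax":0,"ay":0,"az":0,"fingers":0.3}
    - {"tx":0,"ty":0,"tz":-0.035,"ax":0,"ay":0,"az":0,"fingers":0.3}
    - {"tx":0,"ty":0,"tz":-0.035,"ax":0,"ay":0,"az":0,"fingers":0}
    - {"tx":0,"ty":0,"tz":-0.01,"ax":0,"ay":0,"az":0,"fingers":0}
    - {"tx":0,"ty":0,"tz":0,"ax":0,"ay":0,"az":0,"fingers":0}

```text
time: 6.53
tcp_pos: [0.615, -0.3028, 0.2989]
eef_rot: [-2.893, 1.223, -0.014]
wrist_force: [1.0, -0.4, 0.2]
width: 0.998
gripper_force: 0.0
```

Run:
```python
from h import *
np.set_printoptions(precision=3,suppress=True)
o=robot.get_obs(); print(o['tcp_pos'],o['eef_rot'],o['joints'],o['time'])
M=Rm(o['eef_rot']);print('toolx',np.degrees(np.arctan2(M[1,0],M[0,0])))
for c in ['wrist','scene']:
  cv2.imwrite(f'pics/{c}3.png',robot.camera(c))
  for n in ['knob','jar','bur_stand','stone_pot','stand','bottle','board']:
    print(c,n,[(np.round(x['box'],1).tolist(),round(x['score'],2)) for x in robot.boxes_of(n,c)[:2]])
w=cv2.imread('pics/wrist3.png');s=cv2.imread('pics/scene3.png')[130:290,310:470]
cv2.imwrite('pics/v3.png',np.hstack([cv2.resize(w[:400,80:560],(400,333)),cv2.resize(s,(333,333))]))
```

```text
[ 0.615 -0.303  0.299] [-2.893  1.223 -0.014] [ 0.2    0.567  0.348  1.315 -0.194  1.283 -1.819] 6.5333
toolx -45.811134976292486
wrist knob [([320.1, 243.5, 46.4, 81.4], 0.82)]
wrist jar []
wrist bur_stand []
wrist stone_pot []
wrist stand [([322.6, 191.2, 320.6, 231.2], 0.9)]
wrist bottle []
wrist board [([105.5, 451.7, 73.3, 56.6], 0.69)]
scene knob [([398.6, 179.3, 78.8, 92.4], 0.98), ([213.4, 384.5, 62.0, 58.6], 0.28)]
scene jar [([370.6, 190.9, 21.0, 23.5], 0.88)]
scene bur_stand [([392.5, 176.2, 15.3, 11.3], 0.75), ([399.4, 178.1, 78.1, 85.0], 0.22)]
scene stone_pot []
scene stand [([402.2, 182.2, 108.2, 98.5], 0.74)]
scene bottle [([339.2, 249.2, 14.2, 27.8], 0.81)]
scene board [([250.7, 364.0, 155.8, 131.2], 0.93)]
```

View pics/v3.png

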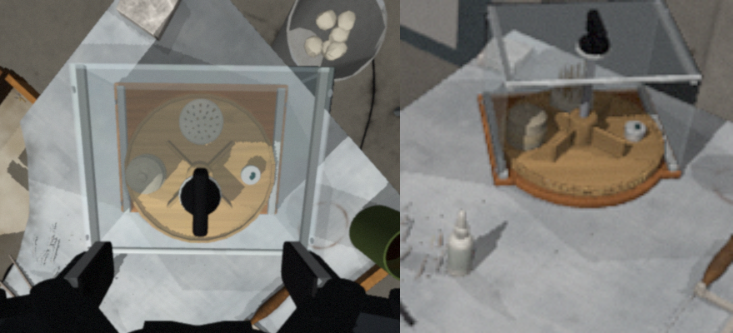

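The carousel now has the empty bay facing front (200,225 in the left half), and the bur stand, jar and pot are all upright. The bottle is at (460,255) in the right half.

Run:
```python
from h import *
z=toolR(134,-40)[:,2];print(z)
plan([.58,-.13,.26],toolR(44),14)
pre=np.array([.594,-.012,.045])-.10*z;print(pre)
plan(pre,toolR(134,-40),15,cur=(np.array([.58,-.13,.26]),toolR(44)))
```

```text
[ 0.44651779 -0.46238271 -0.76604444]
[{"tx": -0.0105, "ty": -0.0069, "tz": 0.0024, "ax": 0.0, "ay": -0.0, "az": -0.112, "fingers": 0},
{"tx": -0.0096, "ty": -0.008, "tz": 0.0024, "ax": 0.0, "ay": -0.0, "az": -0.112, "fingers": 0},
{"tx": -0.0087, "ty": -0.009, "tz": 0.0024, "ax": 0.0, "ay": -0.0, "az": -0.112, "fingers": 0},
{"tx": -0.0076, "ty": -0.0099, "tz": 0.0024, "ax": 0.0, "ay": -0.0, "az": -0.112, "fingers": 0},
{"tx": -0.0065, "ty": -0.0107, "tz": 0.0024, "ax": 0.0, "ay": -0.0, "az": -0.112, "fingers": 0},
{"tx": -0.0052, "ty": -0.0114, "tz": 0.0024, "ax": 0.0, "ay": -0.0, "az": -0.112, "fingers": 0},
{"tx": -0.0039, "ty": -0.0119, "tz": 0.0024, "ax": 0.0, "ay": -0.0, "az": -0.112, "fingers": 0},
{"tx": -0.0026, "ty": -0.0122, "tz": 0.0024, "ax": 0.0, "ay": -0.0, "az": -0.112, "fingers": 0},
{"tx": -0.0012, "ty": -0.0125, "tz": 0.0024, "ax": 0.0, "ay": -0.0, "az": -0.112, "fingers": 0},
{"tx": 0.0002, "ty": -0.0125, "tz": 0.0024, "ax": 0.0, "ay": -0.0, "az": -0.112, "fingers": 0},
{"tx": 0.0016, "ty": -0.0124, "tz": 0.0024, "ax": 0.0, "ay": -0.0, "az": -0.112, "fingers": 0}
[... 1281 characters left out ...]
az": -0.1001, "fingers": 0},
{"tx": 0.0139, "ty": -0.0017, "tz": 0.0037, "ax": -0.0364, "ay": -0.0364, "az": -0.1001, "fingers": 0},
{"tx": 0.0141, "ty": -0.0005, "tz": 0.0031, "ax": -0.0364, "ay": -0.0364, "az": -0.1001, "fingers": 0},
{"tx": 0.0142, "ty": 0.0009, "tz": 0.0026, "ax": -0.0364, "ay": -0.0364, "az": -0.1001, "fingers": 0}]
[{"tx": 0.0141, "ty": 0.0022, "tz": 0.0021, "ax": -0.0364, "ay": -0.0364, "az": -0.1001, "fingers": 0},
{"tx": 0.0139, "ty": 0.0035, "tz": 0.0017, "ax": -0.0364, "ay": -0.0364, "az": -0.1001, "fingers": 0},
{"tx": 0.0136, "ty": 0.0048, "tz": 0.0014, "ax": -0.0364, "ay": -0.0364, "az": -0.1001, "fingers": 0}]
perrow mm 14.463297779668963 deg 6.447847564278696
```

move_arm:
  steps:
    - {"tx":-0.0105,"ty":-0.007,"tz":0.0025,"ax":0,"ay":0,"az":-0.112,"fingers":0}
    - {"tx":-0.0095,"ty":-0.008,"tz":0.0025,"ax":0,"ay":0,"az":-0.112,"fingers":0}
    - {"tx":-0.0085,"ty":-0.009,"tz":0.0025,"ax":0,"ay":0,"az":-0.112,"fingers":0}
    - {"tx":-0.0075,"ty":-0.01,"tz":0.0025,"ax":0,"ay":0,"az":-0.112,"fingers":0}
    - {"tx":-0.0065,"ty":-0.0105,"tz":0.0025,"ax":0,"ay":0,"az":-0.112,"fingers":0}
    - {"tx":-0.005,"ty":-0.0115,"tz":0.0025,"ax":0,"ay":0,"az":-0.112,"fingers":0}
    - {"tx":-0.004,"ty":-0.012,"tz":0.0025,"ax":0,"ay":0,"az":-0.112,"fingers":0}
    - {"tx":-0.0025,"ty":-0.012,"tz":0.0025,"ax":0,"ay":0,"az":-0.112,"fingers":0}
    - {"tx":-0.001,"ty":-0.0125,"tz":0.0025,"ax":0,"ay":0,"az":-0.112,"fingers":0}
    - {"tx":0,"ty":-0.0125,"tz":0.0025,"ax":0,"ay":0,"az":-0.112,"fingers":0}
    - {"tx":0.0015,"ty":-0.0125,"tz":0.0025,"ax":0,"ay":0,"az":-0.112,"fingers":0}
    - {"tx":0.003,"ty":-0.012,"tz":0.0025,"ax":0,"ay":0,"az":-0.112,"fingers":0}

```text
time: 8.33
tcp_pos: [0.585, -0.1543, 0.2634]
eef_rot: [3.024, 0.852, 0.0]
wrist_force: [-0.2, -0.0, 0.0]
width: 1.003
gripper_force: 0.0
```

move_arm:
  steps:
    - {"tx":0.0045,"ty":-0.0115,"tz":0.0025,"ax":0,"ay":0,"az":-0.112,"fingers":0}
    - {"tx":0.0055,"ty":-0.011,"tz":0.0025,"ax":0,"ay":0,"az":-0.112,"fingers":0}
    - {"tx":0.006,"ty":-0.0095,"tz":0.009,"ax":-0.0365,"ay":-0.0365,"az":-0.1,"fingers":0}
    - {"tx":0.0075,"ty":-0.009,"tz":0.0085,"ax":-0.0365,"ay":-0.0365,"az":-0.1,"fingers":0}
    - {"tx":0.0085,"ty":-0.0085,"tz":0.008,"ax":-0.0365,"ay":-0.0365,"az":-0.1,"fingers":0}
    - {"tx":0.0095,"ty":-0.008,"tz":0.0075,"ax":-0.0365,"ay":-0.0365,"az":-0.1,"fingers":0}
    - {"tx":0.0105,"ty":-0.007,"tz":0.007,"ax":-0.0365,"ay":-0.0365,"az":-0.1,"fingers":0}
    - {"tx":0.0115,"ty":-0.006,"tz":0.006,"ax":-0.0365,"ay":-0.0365,"az":-0.1,"fingers":0}
    - {"tx":0.0125,"ty":-0.005,"tz":0.0055,"ax":-0.0365,"ay":-0.0365,"az":-0.1,"fingers":0}
    - {"tx":0.013,"ty":-0.004,"tz":0.005,"ax":-0.0365,"ay":-0.0365,"az":-0.1,"fingers":0}
    - {"tx":0.0135,"ty":-0.003,"tz":0.004,"ax":-0.0365,"ay":-0.0365,"az":-0.1,"fingers":0}
    - {"tx":0.014,"ty":-0.0015,"tz":0.0035,"ax":-0.0365,"ay":-0.0365,"az":-0.1,"fingers":0}

```text
time: 9.33
tcp_pos: [0.5608, -0.0199, 0.1664]
eef_rot: [1.666, 2.089, -0.263]
wrist_force: [0.6, -0.3, -0.1]
width: 0.998
gripper_force: 0.0
```

move_arm:
  steps:
    - {"tx":0.014,"ty":-0.0005,"tz":0.003,"ax":-0.0365,"ay":-0.0365,"az":-0.1,"fingers":0}
    - {"tx":0.014,"ty":0.001,"tz":0.0025,"ax":-0.0365,"ay":-0.0365,"az":-0.1,"fingers":0}
    - {"tx":0.014,"ty":0.002,"tz":0.002,"ax":-0.0365,"ay":-0.0365,"az":-0.1,"fingers":0}
    - {"tx":0.014,"ty":0.0035,"tz":0.0015,"ax":-0.0365,"ay":-0.0365,"az":-0.1,"fingers":0}
    - {"tx":0.0135,"ty":0.005,"tz":0.0015,"ax":-0.0365,"ay":-0.0365,"az":-0.1,"fingers":0}
    - {"tx":0,"ty":0,"tz":0,"ax":0,"ay":0,"az":0,"fingers":0}
    - {"tx":0,"ty":0,"tz":0,"ax":0,"ay":0,"az":0,"fingers":0}

```text
time: 9.92
tcp_pos: [0.5499, 0.0341, 0.1204]
eef_rot: [0.968, 2.279, -0.354]
wrist_force: [0.4, -0.5, 0.3]
width: 0.999
gripper_force: 0.0
```

Run:
```python
from h import *
np.set_printoptions(precision=3,suppress=True)
o=robot.get_obs(); print(o['tcp_pos'],o['eef_rot'],o['joints'],o['time'])
M=Rm(o['eef_rot']);print(M)
cv2.imwrite('pics/w4.png',robot.camera('wrist'))
for n in ['bottle','stand']:
    print(n,[(np.round(x['box'],1).tolist(),round(x['score'],2)) for x in robot.boxes_of(n,'wrist')[:2]])
print(proj('wrist',[.594,-.012,0]),proj('wrist',[.594,-.012,.094]))
```

```text
[0.55  0.034 0.12 ] [ 0.968  2.279 -0.354] [-0.565  0.551 -0.028  2.258  1.357  0.72  -1.056] 9.9167
[[-0.532  0.72   0.446]
 [ 0.551  0.694 -0.464]
 [-0.643 -0.001 -0.766]]
bottle [([318.6, 250.2, 39.7, 121.7], 0.74)]
stand [([145.7, 359.0, 265.7, 191.7], 0.71)]
(np.float64(316.0418857907014), np.float64(192.92531425675182)) (np.float64(316.29692031210203), np.float64(299.84952388968065))
```

View pics/w4.png

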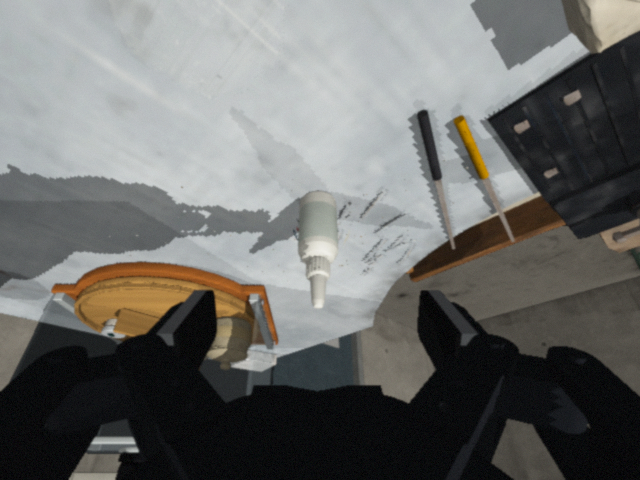

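The bottle stands between the fingers, base at (318,192) and nozzle tip at (319,306), close to the prediction.

Run:
```python
from h import *
np.set_printoptions(precision=4,suppress=True)
f=np.array([np.cos(np.radians(134)),np.sin(np.radians(134)),0])
print('tip',onz('wrist',318.5,307,.094),'base',onz('wrist',318.5,190,0)-.015*f)
b=(onz('wrist',318.5,307,.094)+onz('wrist',318.5,190,0)-.015*f)/2; b[2]=0
M=Rm(robot.get_obs()['eef_rot']); g=b+[0,0,.040]; t=g+.019*M[:,2]; print(b,t)
plan(t,M,8)
```

```text
tip [ 0.603  -0.0193  0.094 ] base [ 0.6035 -0.019  -0.    ]
[ 0.6032 -0.0191  0.    ] [ 0.6117 -0.0279  0.0255]
[{"tx": -0.0004, "ty": 0.0002, "tz": 0.0161, "ax": 0.0, "ay": 0.0, "az": 0.0, "fingers": 0},
{"tx": -0.0004, "ty": 0.0002, "tz": 0.0161, "ax": 0.0, "ay": 0.0, "az": 0.0, "fingers": 0},
{"tx": -0.0004, "ty": 0.0002, "tz": 0.0161, "ax": 0.0, "ay": 0.0, "az": 0.0, "fingers": 0},
{"tx": -0.0004, "ty": 0.0002, "tz": 0.0161, "ax": 0.0, "ay": 0.0, "az": 0.0, "fingers": 0},
{"tx": -0.0004, "ty": 0.0002, "tz": 0.0161, "ax": 0.0, "ay": 0.0, "az": 0.0, "fingers": 0},
{"tx": -0.0004, "ty": 0.0002, "tz": 0.0161, "ax": 0.0, "ay": 0.0, "az": 0.0, "fingers": 0},
{"tx": -0.0004, "ty": 0.0002, "tz": 0.0161, "ax": 0.0, "ay": 0.0, "az": 0.0, "fingers": 0},
{"tx": -0.0004, "ty": 0.0002, "tz": 0.0161, "ax": 0.0, "ay": 0.0, "az": 0.0, "fingers": 0}]
perrow mm 16.10735998180071 deg 0.0
```

move_arm:
  force: 20
  steps:
    - {"tx":0,"ty":0,"tz":0.018,"ax":0,"ay":0,"az":0,"fingers":0}
    - {"tx":0,"ty":0,"tz":0.023,"ax":0,"ay":0,"az":0,"fingers":0}
    - {"tx":-0.001,"ty":0.001,"tz":0.023,"ax":0,"ay":0,"az":0,"fingers":0}
    - {"tx":-0.001,"ty":0.001,"tz":0.023,"ax":0,"ay":0,"az":0,"fingers":0}
    - {"tx":-0.001,"ty":0,"tz":0.023,"ax":0,"ay":0,"az":0,"fingers":0}
    - {"tx":0,"ty":0,"tz":0.018,"ax":0,"ay":0,"az":0,"fingers":0.3}
    - {"tx":0,"ty":0,"tz":0,"ax":0,"ay":0,"az":0,"fingers":1}
    - {"tx":0,"ty":0,"tz":0,"ax":0,"ay":0,"az":0,"fingers":1}
    - {"tx":0,"ty":0,"tz":0,"ax":0,"ay":0,"az":0,"fingers":1}
    - {"tx":0,"ty":0,"tz":0,"ax":0,"ay":0,"az":0,"fingers":1}
    - {"tx":0,"ty":0,"tz":0,"ax":0,"ay":0,"az":0,"fingers":1}
    - {"tx":0,"ty":0,"tz":0,"ax":0,"ay":0,"az":0,"fingers":1}

```text
time: 11.07
tcp_pos: [0.6109, -0.0256, 0.0259]
eef_rot: [0.967, 2.276, -0.352]
wrist_force: [-1.6, 0.2, 6.2]
width: 0.348
gripper_force: 22.8
```

Run:
```python
from h import *
np.set_printoptions(precision=4,suppress=True)
o=robot.get_obs();M=Rm(o['eef_rot']);p=o['tcp_pos'];print(p,o['width'],o['gripper_force'])
up=M.T@[0,0,1];print('up',up)
off=p-np.array([.6032,-.0191,0])
ax=np.array([.612,-.303,0]);f=np.array([np.cos(np.radians(134)),np.sin(np.radians(134)),0])
bay=ax+.077*f+[0,0,.022]; print('bay',bay)
t=bay+off; print('target',t)
for q in [t+.09*f+[0,0,.05], t+.03*f+[0,0,.02], t]: print(q,'rel cur, tool axes',M.T@(q-p)); 
for a,b in [(p+[0,0,.05],t+.09*f+[0,0,.05]),(t+.09*f+[0,0,.05],t+[0,0,.012]),(t+[0,0,.012],t)]: print(np.linalg.norm(b-a),M.T@(b-a))
```

```text
[ 0.6109 -0.0256  0.0259] 0.3478919227589542 22.811967730522156
up [-0.6448  0.0015 -0.7644]
bay [ 0.5585 -0.2476  0.022 ]
target [ 0.5663 -0.2541  0.0479]
[ 0.5037 -0.1893  0.0979] rel cur, tool axes [-0.0798 -0.1908 -0.0273]
[ 0.5454 -0.2325  0.0679] rel cur, tool axes [-0.1063 -0.1908  0.0343]
[ 0.5663 -0.2541  0.0479] rel cur, tool axes [-0.1163 -0.1908  0.069 ]
0.1969726883757114 [-0.0475 -0.1908  0.0109]
0.09769339793455846 [-0.0443 -0.      0.0871]
0.012000000000000004 [ 0.0077 -0.      0.0092]
```

move_arm:
  steps:
    - {"tx":-0.01,"ty":0,"tz":-0.012,"ax":0,"ay":0,"az":0,"fingers":1}
    - {"tx":-0.011,"ty":0,"tz":-0.013,"ax":0,"ay":0,"az":0,"fingers":1}
    - {"tx":-0.011,"ty":0,"tz":-0.013,"ax":0,"ay":0,"az":0,"fingers":1}
    - {"tx":-0.006,"ty":-0.024,"tz":0.0015,"ax":0,"ay":0,"az":0,"fingers":1}
    - {"tx":-0.006,"ty":-0.024,"tz":0.0015,"ax":0,"ay":0,"az":0,"fingers":1}
    - {"tx":-0.006,"ty":-0.024,"tz":0.0015,"ax":0,"ay":0,"az":0,"fingers":1}
    - {"tx":-0.006,"ty":-0.024,"tz":0.0015,"ax":0,"ay":0,"az":0,"fingers":1}
    - {"tx":-0.006,"ty":-0.024,"tz":0.0015,"ax":0,"ay":0,"az":0,"fingers":1}
    - {"tx":-0.006,"ty":-0.024,"tz":0.0015,"ax":0,"ay":0,"az":0,"fingers":1}
    - {"tx":-0.006,"ty":-0.024,"tz":0.001,"ax":0,"ay":0,"az":0,"fingers":1}
    - {"tx":-0.0055,"ty":-0.023,"tz":0.001,"ax":0,"ay":0,"az":0,"fingers":1}
    - {"tx":0,"ty":0,"tz":0,"ax":0,"ay":0,"az":0,"fingers":1}

```text
time: 12.07
tcp_pos: [0.5231, -0.1628, 0.0833]
eef_rot: [0.968, 2.29, -0.354]
wrist_force: [0.7, -0.6, -0.9]
width: 0.348
gripper_force: 22.4
```

Run:
```python
from h import *
np.set_printoptions(precision=4,suppress=True)
o=robot.get_obs();M=Rm(o['eef_rot']);p=o['tcp_pos'];print(p,o['width'],M[2],np.degrees(np.arctan2(M[1,2],M[0,2])))
cv2.imwrite('pics/w5.png',robot.camera('wrist'))
t=np.array([.5663,-.2541,.0479])
print(M.T@(t+[0,0,.012]-p), M.T@[0,0,-.012])
```

```text
[ 0.5231 -0.1628  0.0833] 0.3475403432955169 [-0.6357 -0.0049 -0.7719] -46.2965038343112
[-0.0588 -0.0323  0.079 ] [0.0076 0.0001 0.0093]
```

View pics/w5.png

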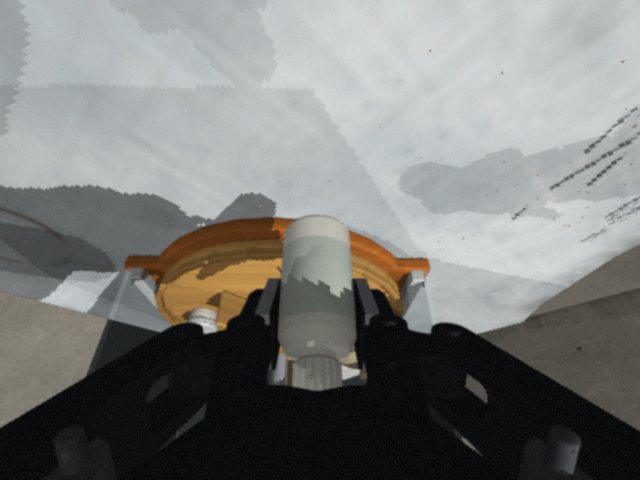

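The bottle is upright in the fingers at (318,300), and the turntable is behind it, centred near column 285. The move fell short by about 32 mm sideways, so I'll finish that first.

move_arm:
  steps:
    - {"tx":-0.004,"ty":-0.011,"tz":-0.002,"ax":0,"ay":0,"az":0,"fingers":1}
    - {"tx":-0.005,"ty":-0.011,"tz":0,"ax":0,"ay":0,"az":0,"fingers":1}
    - {"tx":-0.005,"ty":-0.01,"tz":0,"ax":0,"ay":0,"az":0,"fingers":1}
    - {"tx":0,"ty":0,"tz":0,"ax":0,"ay":0,"az":0,"fingers":1}
    - {"tx":0,"ty":0,"tz":0,"ax":0,"ay":0,"az":0,"fingers":1}

```text
time: 12.53
tcp_pos: [0.5149, -0.1816, 0.0871]
eef_rot: [0.962, 2.297, -0.359]
wrist_force: [-1.2, 0.5, 0.6]
width: 0.347
gripper_force: 22.4
```

Run:
```python
from h import *
np.set_printoptions(precision=4,suppress=True)
o=robot.get_obs();M=Rm(o['eef_rot']);p=o['tcp_pos'];print(p,o['joints'],M[2],np.degrees(np.arctan2(M[1,2],M[0,2])))
t=np.array([.5663,-.2541,.0479])
print(M.T@(t+[0,0,.012]-p), M.T@[0,0,-.012])
```

```text
[ 0.5149 -0.1816  0.0871] [ 0.4544  0.6798 -0.8143  2.4595  1.8438  1.0635 -1.1063] [-0.6335 -0.0122 -0.7736] -46.538014204837765
[-0.0506 -0.0136  0.0768] [0.0076 0.0001 0.0093]
```

move_arm:
  steps:
    - {"tx":-0.002,"ty":-0.003,"tz":0.012,"ax":0,"ay":0,"az":0,"fingers":1}
    - {"tx":-0.008,"ty":-0.003,"tz":0.014,"ax":0,"ay":0,"az":0,"fingers":1}
    - {"tx":-0.01,"ty":-0.003,"tz":0.014,"ax":0,"ay":0,"az":0,"fingers":1}
    - {"tx":-0.01,"ty":-0.003,"tz":0.014,"ax":0,"ay":0,"az":0,"fingers":1}
    - {"tx":-0.01,"ty":-0.002,"tz":0.012,"ax":0,"ay":0,"az":0,"fingers":1}
    - {"tx":-0.01,"ty":0,"tz":0.011,"ax":0,"ay":0,"az":0,"fingers":1}
    - {"tx":0,"ty":0,"tz":0,"ax":0,"ay":0,"az":0,"fingers":1}
    - {"tx":0,"ty":0,"tz":0,"ax":0,"ay":0,"az":0,"fingers":1}

```text
time: 13.2
tcp_pos: [0.5672, -0.2524, 0.0603]
eef_rot: [0.955, 2.297, -0.361]
wrist_force: [-0.3, 0.5, -0.2]
width: 0.353
gripper_force: 22.4
```

Run:
```python
from h import *
np.set_printoptions(precision=4,suppress=True)
o=robot.get_obs();M=Rm(o['eef_rot']);p=o['tcp_pos'];print(p,o['joints'],M[2],np.degrees(np.arctan2(M[1,2],M[0,2])))
t=np.array([.5663,-.2541,.0479])
print(M.T@(t-p), R.from_matrix(M.T@toolR(134,-40)).as_rotvec())
cv2.imwrite('pics/w6.png',robot.camera('wrist'));cv2.imwrite('pics/s6.png',robot.camera('scene'))
for n in ['bottle','turntable','stand','stone_pot']:
    print(n,[[(np.round(x['box'],1).tolist(),round(x['score'],2)) for x in robot.boxes_of(n,c)[:1]] for c in ['wrist','scene']])
```

```text
[ 0.5672 -0.2524  0.0603] [ 0.5842  0.7579 -0.7373  2.3247  1.9815  0.9862 -0.964 ] [-0.6353 -0.0143 -0.7721] -46.41537149822743
[ 0.0074 -0.0016  0.01  ] [-0.0045 -0.0095  0.0169]
bottle [[([317.5, 303.5, 77.6, 178.2], 0.7)], [([398.9, 180.6, 77.3, 90.5], 0.26)]]
turntable [[([314.5, 241.8, 361.3, 174.3], 0.61)], [([398.1, 180.9, 74.5, 88.8], 0.79)]]
stand [[([313.7, 282.6, 627.4, 329.1], 0.83)], [([399.1, 181.4, 100.5, 104.5], 0.95)]]
stone_pot [[([199.9, 300.6, 43.7, 41.8], 0.98)], [([392.4, 177.1, 15.9, 14.4], 0.45)]]
```

Turntable (314) and bottle (317) line up in the wrist view. Lower and release.

move_arm:
  steps:
    - {"tx":0.003,"ty":-0.001,"tz":0.004,"ax":-0.004,"ay":-0.01,"az":0,"fingers":1}
    - {"tx":0.003,"ty":0,"tz":0.004,"ax":0,"ay":0,"az":0,"fingers":1}
    - {"tx":0.0015,"ty":0,"tz":0.002,"ax":0,"ay":0,"az":0,"fingers":1}
    - {"tx":0,"ty":0,"tz":0,"ax":0,"ay":0,"az":0,"fingers":1}
    - {"tx":0,"ty":0,"tz":0,"ax":0,"ay":0,"az":0,"fingers":1}

```text
time: 14.12
tcp_pos: [0.5658, -0.2551, 0.0478]
eef_rot: [0.953, 2.288, -0.359]
wrist_force: [-0.1, 0.3, -0.4]
width: 0.352
gripper_force: 22.5
```

move_arm:
  steps:
    - {"tx":0.0006,"ty":0,"tz":0.0008,"ax":0,"ay":0,"az":0,"fingers":1}
    - {"tx":0.0006,"ty":0,"tz":0.0008,"ax":0,"ay":0,"az":0,"fingers":1}
    - {"tx":0,"ty":0,"tz":0,"ax":0,"ay":0,"az":0,"fingers":1}

```text
time: 14.37
tcp_pos: [0.5669, -0.255, 0.0476]
eef_rot: [0.951, 2.284, -0.359]
wrist_force: [-3.7, 2.7, 13.7]
width: 0.347
gripper_force: 23.7
```

Contact. Release and retreat.

move_arm:
  steps:
    - {"tx":-0.0006,"ty":0,"tz":-0.0008,"ax":0,"ay":0,"az":0,"fingers":0.6}
    - {"tx":0,"ty":0,"tz":0,"ax":0,"ay":0,"az":0,"fingers":0.5}
    - {"tx":0,"ty":0,"tz":0,"ax":0,"ay":0,"az":0,"fingers":0.4}
    - {"tx":0,"ty":0,"tz":0,"ax":0,"ay":0,"az":0,"fingers":0.4}
    - {"tx":0,"ty":0,"tz":-0.006,"ax":0,"ay":0,"az":0,"fingers":0.4}
    - {"tx":0,"ty":0,"tz":-0.012,"ax":0,"ay":0,"az":0,"fingers":0.4}
    - {"tx":0,"ty":0,"tz":-0.016,"ax":0,"ay":0,"az":0,"fingers":0.3}
    - {"tx":0,"ty":0,"tz":-0.016,"ax":0,"ay":0,"az":0,"fingers":0.2}
    - {"tx":0,"ty":0,"tz":-0.016,"ax":0,"ay":0,"az":0,"fingers":0}
    - {"tx":0,"ty":0,"tz":-0.016,"ax":0,"ay":0,"az":0,"fingers":0}
    - {"tx":0,"ty":0,"tz":0,"ax":0,"ay":0,"az":0,"fingers":0}

```text
time: 15.28
tcp_pos: [0.5288, -0.2153, 0.1126]
eef_rot: [0.949, 2.286, -0.357]
wrist_force: [1.0, 0.5, 0.1]
width: 0.998
gripper_force: 0.0
```

Run:
```python
from h import *
np.set_printoptions(precision=4,suppress=True)
o=robot.get_obs();M=Rm(o['eef_rot']);p=o['tcp_pos'];print(p,o['joints'],np.degrees(np.arctan2(M[1,2],M[0,2])),np.degrees(np.arccos(-M[2,2])))
cv2.imwrite('pics/w7.png',robot.camera('wrist'))
print([(np.round(x['box'],1).tolist(),round(x['score'],2)) for x in robot.boxes_of('bottle','wrist')])
f=np.array([np.cos(np.radians(134)),np.sin(np.radians(134)),0])
q=np.array([.612,-.303,.022])+.075*f
print('pred base/tip',proj('wrist',q),proj('wrist',q+[0,0,.094]))
```

```text
[ 0.5288 -0.2153  0.1126] [ 0.5521  0.6207 -0.8041  2.4125  1.8584  0.9791 -0.9831] -45.84581403817779 40.096749942471114
[([315.4, 263.6, 46.3, 143.5], 0.76)]
pred base/tip (np.float64(315.9170749818359), np.float64(210.04375650881082)) (np.float64(314.246433275503), np.float64(340.9502070015773))
```

View pics/w7.png

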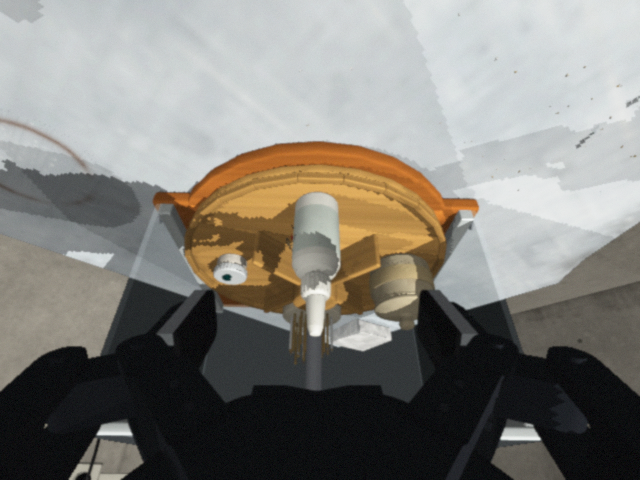

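The bottle stands upright in the front bay (315,260). The pot at (230,268) and jar at (402,285) are in their bays. Next I'll go back to the knob.

Run:
```python
from h import *
A=np.array([.505,-.19,.24]),toolR(134); B=np.array([.56,-.25,.28]),toolR(44)
plan(*A,7); plan(*B,14,cur=A); plan([.612,-.303,.24],toolR(-46),14,cur=B)
```

```text
[{"tx": -0.0079, "ty": 0.0, "tz": -0.0174, "ax": -0.0007, "ay": 0.0999, "az": 0.002, "fingers": 0},
{"tx": -0.0061, "ty": 0.0001, "tz": -0.0181, "ax": -0.0007, "ay": 0.0999, "az": 0.002, "fingers": 0},
{"tx": -0.0043, "ty": 0.0001, "tz": -0.0187, "ax": -0.0007, "ay": 0.0999, "az": 0.002, "fingers": 0},
{"tx": -0.0024, "ty": 0.0001, "tz": -0.019, "ax": -0.0007, "ay": 0.0999, "az": 0.002, "fingers": 0},
{"tx": -0.0005, "ty": 0.0001, "tz": -0.0191, "ax": -0.0007, "ay": 0.0999, "az": 0.002, "fingers": 0},
{"tx": 0.0014, "ty": 0.0001, "tz": -0.0191, "ax": -0.0007, "ay": 0.0999, "az": 0.002, "fingers": 0},
{"tx": 0.0033, "ty": 0.0001, "tz": -0.0189, "ax": -0.0007, "ay": 0.0999, "az": 0.002, "fingers": 0}]
perrow mm 19.142598672181563 deg 5.727235932833148
[{"tx": -0.0058, "ty": -0.0002, "tz": -0.0029, "ax": 0.0, "ay": 0.0, "az": 0.1122, "fingers": 0},
{"tx": -0.0058, "ty": 0.0005, "tz": -0.0029, "ax": 0.0, "ay": 0.0, "az": 0.1122, "fingers": 0},
{"tx": -0.0057, "ty": 0.0011, "tz": -0.0029, "ax": 0.0, "ay": 0.0, "az": 0.1122, "fingers": 0},
{"tx": -0.0055, "ty": 0.0018, "tz": -0.0029, "ax":
[... 1716 characters left out ...]
0.0038, "ty": 0.0037, "tz": 0.0029, "ax": 0.0, "ay": 0.0, "az": 0.1122, "fingers": 0},
{"tx": 0.0042, "ty": 0.0033, "tz": 0.0029, "ax": 0.0, "ay": 0.0, "az": 0.1122, "fingers": 0},
{"tx": 0.0045, "ty": 0.0028, "tz": 0.0029, "ax": 0.0, "ay": 0.0, "az": 0.1122, "fingers": 0},
{"tx": 0.0048, "ty": 0.0023, "tz": 0.0029, "ax": 0.0, "ay": 0.0, "az": 0.1122, "fingers": 0},
{"tx": 0.005, "ty": 0.0017, "tz": 0.0029, "ax": 0.0, "ay": 0.0, "az": 0.1122, "fingers": 0}]
[{"tx": 0.0052, "ty": 0.0011, "tz": 0.0029, "ax": 0.0, "ay": 0.0, "az": 0.1122, "fingers": 0},
{"tx": 0.0053, "ty": 0.0006, "tz": 0.0029, "ax": 0.0, "ay": 0.0, "az": 0.1122, "fingers": 0}]
perrow mm 6.024185947207356 deg 6.428571428571428
```

move_arm:
  steps:
    - {"tx":-0.008,"ty":0,"tz":-0.0175,"ax":0,"ay":0.1,"az":0.002,"fingers":0}
    - {"tx":-0.006,"ty":0,"tz":-0.018,"ax":0,"ay":0.1,"az":0.002,"fingers":0}
    - {"tx":-0.0045,"ty":0,"tz":-0.0185,"ax":0,"ay":0.1,"az":0.002,"fingers":0}
    - {"tx":-0.0025,"ty":0,"tz":-0.019,"ax":0,"ay":0.1,"az":0.002,"fingers":0}
    - {"tx":-0.0005,"ty":0,"tz":-0.019,"ax":0,"ay":0.1,"az":0.002,"fingers":0}
    - {"tx":0.0015,"ty":0,"tz":-0.019,"ax":0,"ay":0.1,"az":0.002,"fingers":0}
    - {"tx":0.0035,"ty":0,"tz":-0.019,"ax":0,"ay":0.1,"az":0.002,"fingers":0}
    - {"tx":-0.006,"ty":0,"tz":-0.003,"ax":0,"ay":0,"az":0.112,"fingers":0}
    - {"tx":-0.006,"ty":0.0005,"tz":-0.003,"ax":0,"ay":0,"az":0.112,"fingers":0}
    - {"tx":-0.0055,"ty":0.001,"tz":-0.003,"ax":0,"ay":0,"az":0.112,"fingers":0}
    - {"tx":-0.0055,"ty":0.002,"tz":-0.003,"ax":0,"ay":0,"az":0.112,"fingers":0}
    - {"tx":-0.0055,"ty":0.0025,"tz":-0.003,"ax":0,"ay":0,"az":0.112,"fingers":0}

```text
time: 16.38
tcp_pos: [0.5162, -0.22, 0.2139]
eef_rot: [1.886, 2.275, -0.105]
wrist_force: [1.6, -0.4, -0.3]
width: 0.997
gripper_force: 0.0
```

move_arm:
  steps:
    - {"tx":-0.005,"ty":0.003,"tz":-0.003,"ax":0,"ay":0,"az":0.112,"fingers":0}
    - {"tx":-0.0045,"ty":0.0035,"tz":-0.003,"ax":0,"ay":0,"az":0.112,"fingers":0}
    - {"tx":-0.004,"ty":0.004,"tz":-0.003,"ax":0,"ay":0,"az":0.112,"fingers":0}
    - {"tx":-0.0035,"ty":0.0045,"tz":-0.003,"ax":0,"ay":0,"az":0.112,"fingers":0}
    - {"tx":-0.003,"ty":0.005,"tz":-0.003,"ax":0,"ay":0,"az":0.112,"fingers":0}
    - {"tx":-0.0025,"ty":0.005,"tz":-0.003,"ax":0,"ay":0,"az":0.112,"fingers":0}
    - {"tx":-0.002,"ty":0.0055,"tz":-0.003,"ax":0,"ay":0,"az":0.112,"fingers":0}
    - {"tx":-0.0015,"ty":0.0055,"tz":-0.003,"ax":0,"ay":0,"az":0.112,"fingers":0}
    - {"tx":-0.001,"ty":0.006,"tz":-0.003,"ax":0,"ay":0,"az":0.112,"fingers":0}
    - {"tx":0,"ty":0.0055,"tz":0,"ax":0,"ay":0,"az":0.112,"fingers":0}
    - {"tx":0.0005,"ty":0.0055,"tz":0,"ax":0,"ay":0,"az":0.112,"fingers":0}
    - {"tx":0.001,"ty":0.005,"tz":0,"ax":0,"ay":0,"az":0.112,"fingers":0}

```text
time: 17.38
tcp_pos: [0.5589, -0.2644, 0.2532]
eef_rot: [2.888, 0.606, 0.088]
wrist_force: [0.4, 0.4, 0.1]
width: 1.002
gripper_force: 0.0
```

move_arm:
  steps:
    - {"tx":0.002,"ty":0.005,"tz":0,"ax":0,"ay":0,"az":0.112,"fingers":0}
    - {"tx":0.0025,"ty":0.005,"tz":0,"ax":0,"ay":0,"az":0.112,"fingers":0}
    - {"tx":0.003,"ty":0.0045,"tz":0,"ax":0,"ay":0,"az":0.112,"fingers":0}
    - {"tx":0.0035,"ty":0.004,"tz":0,"ax":0,"ay":0,"az":0.112,"fingers":0}
    - {"tx":0.004,"ty":0.0035,"tz":0,"ax":0,"ay":0,"az":0.112,"fingers":0}
    - {"tx":0.004,"ty":0.0035,"tz":0,"ax":0,"ay":0,"az":0.112,"fingers":0}
    - {"tx":0.0045,"ty":0.003,"tz":0,"ax":0,"ay":0,"az":0.112,"fingers":0}
    - {"tx":0.005,"ty":0.0025,"tz":0,"ax":0,"ay":0,"az":0.112,"fingers":0}
    - {"tx":0.005,"ty":0.002,"tz":0,"ax":0,"ay":0,"az":0.112,"fingers":0}
    - {"tx":0.005,"ty":0.001,"tz":0,"ax":0,"ay":0,"az":0.112,"fingers":0}
    - {"tx":0.0055,"ty":0.0005,"tz":0,"ax":0,"ay":0,"az":0.112,"fingers":0}
    - {"tx":0,"ty":0,"tz":0,"ax":0,"ay":0,"az":0,"fingers":0}

```text
time: 18.38
tcp_pos: [0.5998, -0.3064, 0.2645]
eef_rot: [2.763, -1.198, 0.239]
wrist_force: [0.1, -0.9, -0.1]
width: 0.998
gripper_force: 0.0
```

Run:
```python
from h import *
np.set_printoptions(precision=4,suppress=True)
o=robot.get_obs();M=Rm(o['eef_rot']);p=o['tcp_pos'];print(p,o['joints'],o['time'])
print(M.T@(np.array([.612,-.303,.1826])-p), R.from_matrix(M.T@toolR(-46)).as_rotvec())
im=robot.camera('wrist');cv2.imwrite('pics/w8.png',im)
m=(im.max(2)<50).astype(np.uint8); m[:,:230]=0;m[:,400:]=0;m[340:]=0
n,l,s,ce=cv2.connectedComponentsWithStats(m)
for i in range(1,n):
    if s[i,4]>300:
        print(s[i],ce[i]); c=cv2.minAreaRect(np.argwhere(l==i)[:,::-1].astype(np.float32));print(c)
print('expect axis top',proj('wrist',[.612,-.303,.207]))
```

```text
[ 0.5998 -0.3064  0.2645] [ 0.4487  0.4672 -0.1834  1.5614  0.2641  0.9908 -2.2298] 18.3833
[-0.0099 -0.0151  0.0809] [ 0.049  -0.1928 -0.0156]
[ 269  220   54   92 2973] [295.261  263.0949]
((293.52093505859375, 264.5766296386719), (52.91321563720703, 87.76698303222656), 23.38521957397461)
expect axis top (np.float64(295.667421054684), np.float64(267.9423136250484))
```

```bash
python3 -c "
from h import *
plan([.612,-.303,.245],toolR(-46),4)"
```

```text
[{"tx": 0.0007, "ty": -0.003, "tz": 0.005, "ax": 0.0124, "ay": -0.0481, "az": -0.0021, "fingers": 0},
{"tx": 0.0009, "ty": -0.0029, "tz": 0.0049, "ax": 0.0124, "ay": -0.0481, "az": -0.0021, "fingers": 0},
{"tx": 0.0012, "ty": -0.0029, "tz": 0.0049, "ax": 0.0124, "ay": -0.0481, "az": -0.0021, "fingers": 0},
{"tx": 0.0014, "ty": -0.0028, "tz": 0.0049, "ax": 0.0124, "ay": -0.0481, "az": -0.0021, "fingers": 0}]
perrow mm 5.824126392426608 deg 2.84798200543774
```

move_arm:
  force: 40
  steps:
    - {"tx":0.001,"ty":-0.003,"tz":0.005,"ax":0.012,"ay":-0.048,"az":-0.002,"fingers":0}
    - {"tx":0.001,"ty":-0.003,"tz":0.005,"ax":0.012,"ay":-0.048,"az":-0.002,"fingers":0}
    - {"tx":0.001,"ty":-0.003,"tz":0.005,"ax":0.012,"ay":-0.048,"az":-0.002,"fingers":0}
    - {"tx":0.001,"ty":-0.003,"tz":0.005,"ax":0.012,"ay":-0.048,"az":-0.002,"fingers":0}
    - {"tx":0,"ty":0,"tz":0.012,"ax":0,"ay":0,"az":0,"fingers":0}
    - {"tx":0,"ty":0,"tz":0,"ax":0,"ay":0,"az":0,"fingers":0}

```text
time: 18.93
tcp_pos: [0.6111, -0.3025, 0.2306]
eef_rot: [2.892, -1.225, -0.005]
wrist_force: [-0.8, 0.2, -0.2]
width: 1.005
gripper_force: 0.0
```

```bash
python3 -c "
from h import *
o=robot.get_obs();print(o['tcp_pos'])
plan([.612,-.303,.183],toolR(-46),4)"
```

```text
[ 0.61110626 -0.30248695  0.23058289]
[{"tx": 0.0003, "ty": -0.0001, "tz": 0.0119, "ax": 0.0005, "ay": 0.0007, "az": 0.0003, "fingers": 0},
{"tx": 0.0003, "ty": -0.0001, "tz": 0.0119, "ax": 0.0005, "ay": 0.0007, "az": 0.0003, "fingers": 0},
{"tx": 0.0003, "ty": -0.0001, "tz": 0.0119, "ax": 0.0005, "ay": 0.0007, "az": 0.0003, "fingers": 0},
{"tx": 0.0003, "ty": -0.0001, "tz": 0.0119, "ax": 0.0005, "ay": 0.0007, "az": 0.0003, "fingers": 0}]
perrow mm 11.898512418191423 deg 0.05226376851266363
```

move_arm:
  force: 40
  steps:
    - {"tx":0,"ty":0,"tz":0.012,"ax":0,"ay":0,"az":0,"fingers":0.2}
    - {"tx":0,"ty":0,"tz":0.012,"ax":0,"ay":0,"az":0,"fingers":0.4}
    - {"tx":0,"ty":0,"tz":0.012,"ax":0,"ay":0,"az":0,"fingers":0.6}
    - {"tx":0,"ty":0,"tz":0.012,"ax":0,"ay":0,"az":0,"fingers":0.6}
    - {"tx":0,"ty":0,"tz":0,"ax":0,"ay":0,"az":0,"fingers":0.7}
    - {"tx":0,"ty":0,"tz":0,"ax":0,"ay":0,"az":0,"fingers":1}
    - {"tx":0,"ty":0,"tz":0,"ax":0,"ay":0,"az":0,"fingers":1}
    - {"tx":0,"ty":0,"tz":0,"ax":0,"ay":0,"az":0,"fingers":1}
    - {"tx":0,"ty":0,"tz":0,"ax":0,"ay":0,"az":0,"fingers":1}

```text
time: 19.68
tcp_pos: [0.6115, -0.3023, 0.1854]
eef_rot: [2.89, -1.229, -0.001]
wrist_force: [-4.4, -1.4, -6.9]
width: 0.154
gripper_force: 40.1
```

move_arm:
  steps:
    - {"tx":0,"ty":0,"tz":0,"ax":0,"ay":0,"az":-0.03,"fingers":1}
    - {"tx":0,"ty":0,"tz":0,"ax":0,"ay":0,"az":-0.05,"fingers":1}
    - {"tx":0,"ty":0,"tz":0,"ax":0,"ay":0,"az":-0.08,"fingers":1}
    - {"tx":0,"ty":0,"tz":0,"ax":0,"ay":0,"az":-0.08,"fingers":1}
    - {"tx":0,"ty":0,"tz":0,"ax":0,"ay":0,"az":-0.08,"fingers":1}
    - {"tx":0,"ty":0,"tz":0,"ax":0,"ay":0,"az":-0.08,"fingers":1}
    - {"tx":0,"ty":0,"tz":0,"ax":0,"ay":0,"az":-0.08,"fingers":1}
    - {"tx":0,"ty":0,"tz":0,"ax":0,"ay":0,"az":-0.08,"fingers":1}
    - {"tx":0,"ty":0,"tz":0,"ax":0,"ay":0,"az":-0.08,"fingers":1}
    - {"tx":0,"ty":0,"tz":0,"ax":0,"ay":0,"az":-0.08,"fingers":1}
    - {"tx":0,"ty":0,"tz":0,"ax":0,"ay":0,"az":-0.08,"fingers":1}
    - {"tx":0,"ty":0,"tz":0,"ax":0,"ay":0,"az":-0.08,"fingers":1}

```text
time: 20.68
tcp_pos: [0.6113, -0.3027, 0.1854]
eef_rot: [3.138, 0.124, -0.002]
wrist_force: [-3.2, -1.5, -8.7]
width: 0.154
gripper_force: 40.1
```

move_arm:
  steps:
    - {"tx":0,"ty":0,"tz":0,"ax":0,"ay":0,"az":-0.08,"fingers":1}
    - {"tx":0,"ty":0,"tz":0,"ax":0,"ay":0,"az":-0.08,"fingers":1}
    - {"tx":0,"ty":0,"tz":0,"ax":0,"ay":0,"az":-0.08,"fingers":1}
    - {"tx":0,"ty":0,"tz":0,"ax":0,"ay":0,"az":-0.08,"fingers":1}
    - {"tx":0,"ty":0,"tz":0,"ax":0,"ay":0,"az":-0.08,"fingers":1}
    - {"tx":0,"ty":0,"tz":0,"ax":0,"ay":0,"az":-0.08,"fingers":1}
    - {"tx":0,"ty":0,"tz":0,"ax":0,"ay":0,"az":-0.08,"fingers":1}
    - {"tx":0,"ty":0,"tz":0,"ax":0,"ay":0,"az":-0.06,"fingers":1}
    - {"tx":0,"ty":0,"tz":0,"ax":0,"ay":0,"az":-0.04,"fingers":1}
    - {"tx":0,"ty":0,"tz":0,"ax":0,"ay":0,"az":-0.03,"fingers":1}
    - {"tx":0,"ty":0,"tz":0,"ax":0,"ay":0,"az":0,"fingers":1}
    - {"tx":0,"ty":0,"tz":0,"ax":0,"ay":0,"az":0,"fingers":1}

```text
time: 21.68
tcp_pos: [0.6115, -0.3029, 0.1855]
eef_rot: [2.914, 1.171, -0.002]
wrist_force: [-4.0, -2.5, -7.8]
width: 0.155
gripper_force: 40.0
```

move_arm:
  steps:
    - {"tx":0,"ty":0,"tz":0,"ax":0,"ay":0,"az":0,"fingers":0.4}
    - {"tx":0,"ty":0,"tz":0,"ax":0,"ay":0,"az":0,"fingers":0.4}
    - {"tx":0,"ty":0,"tz":0,"ax":0,"ay":0,"az":0,"fingers":0.3}
    - {"tx":0,"ty":0,"tz":-0.03,"ax":0,"ay":0,"az":0,"fingers":0.3}
    - {"tx":0,"ty":0,"tz":-0.035,"ax":0,"ay":0,"az":0,"fingers":0.3}
    - {"tx":0,"ty":0,"tz":-0.035,"ax":0,"ay":0,"az":0,"fingers":0}
    - {"tx":0,"ty":0,"tz":-0.01,"ax":0,"ay":0,"az":0,"fingers":0}

```text
time: 22.27
tcp_pos: [0.615, -0.3015, 0.3028]
eef_rot: [2.907, 1.171, 0.013]
wrist_force: [0.3, 0.0, 1.0]
width: 0.954
gripper_force: 0.0
```

Run:
```python
from h import *
np.set_printoptions(precision=4,suppress=True)
o=robot.get_obs();M=Rm(o['eef_rot']);print(o['tcp_pos'],o['joints'],o['time'],np.degrees(np.arctan2(M[1,0],M[0,0])))
for c in ['wrist','scene','top']:
    cv2.imwrite(f'pics/{c}9.png',robot.camera(c))
    for n in ['jar','bur_stand','stone_pot','bottle','board','tile']:
        b=robot.boxes_of(n,c)[:1]
        for x in b: print(c,n,np.round(x['box'],1),round(x['score'],2), onz(c,*x['box'][:2],.05))
f=np.array([np.cos(np.radians(134)),np.sin(np.radians(134)),0]); q=np.array([.612,-.303,.022])+.075*f
for c in ['wrist','scene']: print('pred jar mid',c,proj(c,q+[0,0,.03]))
# board outline in top view: bright region
im=cv2.imread('pics/top9.png')
```

```text
[ 0.615  -0.3015  0.3028] [ 0.7459  0.6011 -0.6731  1.2877  0.3702  1.3644 -0.7159] 22.2667 43.88149709501907
wrist jar [232.3 210.5   8.8  37. ] 0.58 [ 0.5468 -0.2343  0.05  ]
scene jar [404.9 208.3  21.2  23.2] 0.73 [ 0.5473 -0.2388  0.05  ]
scene bur_stand [374.4 190.9  21.6  25.1] 0.7 [ 0.6529 -0.2497  0.05  ]
scene stone_pot [393.6 179.1   6.1  13.2] 0.5 [ 0.6419 -0.3307  0.05  ]
scene bottle [250.3 363.2 152.6 131.5] 0.58 [0.5288 0.356  0.05  ]
scene board [249.2 364.4 153.8 132.8] 0.77 [0.5285 0.3592 0.05  ]
top jar [410.3 244.9  15.2  15.6] 0.83 [ 0.5561 -0.2394  0.05  ]
top bur_stand [403.3 220.7  14.6  10.4] 0.77 [ 0.6454 -0.2496  0.05  ]
top board [239.8 298.9 106.   52.1] 0.89 [0.5306 0.3171 0.05  ]
top tile [204.2 301.8  37.9  28.6] 0.74 [0.5517 0.4217 0.05  ]
pred jar mid wrist (np.float64(250.43336666251918), np.float64(209.69978289962143))
pred jar mid scene (np.float64(403.0077172990667), np.float64(203.94939736719067))
```

Run:
```python
from h import *
np.set_printoptions(precision=4,suppress=True)
A=np.array([.51,-.195,.25]),toolR(134)
plan(*A,16)
c=[onz('top',*u,.03) for u in [(186,292),(285,274),(290,301)]]
print(np.array(c))
```

```text
[{"tx": 0.0, "ty": -0.0093, "tz": 0.0029, "ax": 0.0001, "ay": 0.0001, "az": -0.0983, "fingers": 0},
{"tx": 0.0009, "ty": -0.0092, "tz": 0.0029, "ax": 0.0001, "ay": 0.0001, "az": -0.0983, "fingers": 0},
{"tx": 0.0018, "ty": -0.0091, "tz": 0.0029, "ax": 0.0001, "ay": 0.0001, "az": -0.0983, "fingers": 0},
{"tx": 0.0027, "ty": -0.0089, "tz": 0.0029, "ax": 0.0001, "ay": 0.0001, "az": -0.0983, "fingers": 0},
{"tx": 0.0036, "ty": -0.0085, "tz": 0.0029, "ax": 0.0001, "ay": 0.0001, "az": -0.0983, "fingers": 0},
{"tx": 0.0044, "ty": -0.0082, "tz": 0.0029, "ax": 0.0001, "ay": 0.0001, "az": -0.0983, "fingers": 0},
{"tx": 0.0052, "ty": -0.0077, "tz": 0.0029, "ax": 0.0001, "ay": 0.0001, "az": -0.0983, "fingers": 0},
{"tx": 0.0059, "ty": -0.0071, "tz": 0.0029, "ax": 0.0001, "ay": 0.0001, "az": -0.0983, "fingers": 0},
{"tx": 0.0066, "ty": -0.0065, "tz": 0.0029, "ax": 0.0001, "ay": 0.0001, "az": -0.0983, "fingers": 0},
{"tx": 0.0072, "ty": -0.0058, "tz": 0.0029, "ax": 0.0001, "ay": 0.0001, "az": -0.0983, "fingers": 0},
{"tx": 0.0077, "ty": -0.0051, "tz": 0.0029, "ax": 0.0001, "ay": 0.0001, "az": -0.0983, "fingers": 0},
{"tx": 0.0082, "ty": -0.0043, "tz": 0.0029, "ax": 0.0001, "ay": 0.0001, "az": -0.0983, "fingers": 0}]
[{"tx": 0.0086, "ty": -0.0035, "tz": 0.0029, "ax": 0.0001, "ay": 0.0001, "az": -0.0983, "fingers": 0},
{"tx": 0.0089, "ty": -0.0026, "tz": 0.0029, "ax": 0.0001, "ay": 0.0001, "az": -0.0983, "fingers": 0},
{"tx": 0.0091, "ty": -0.0018, "tz": 0.0029, "ax": 0.0001, "ay": 0.0001, "az": -0.0983, "fingers": 0},
{"tx": 0.0092, "ty": -0.0009, "tz": 0.0029, "ax": 0.0001, "ay": 0.0001, "az": -0.0983, "fingers": 0}]
perrow mm 9.691031989044825 deg 5.632858059350163
[[0.608  0.4731 0.03  ]
 [0.5802 0.1656 0.03  ]
 [0.489  0.1732 0.03  ]]
```

move_arm:
  steps:
    - {"tx":0,"ty":-0.0095,"tz":0.003,"ax":0,"ay":0,"az":-0.098,"fingers":0}
    - {"tx":0.001,"ty":-0.009,"tz":0.003,"ax":0,"ay":0,"az":-0.098,"fingers":0}
    - {"tx":0.002,"ty":-0.009,"tz":0.003,"ax":0,"ay":0,"az":-0.098,"fingers":0}
    - {"tx":0.0025,"ty":-0.009,"tz":0.003,"ax":0,"ay":0,"az":-0.098,"fingers":0}
    - {"tx":0.0035,"ty":-0.0085,"tz":0.003,"ax":0,"ay":0,"az":-0.098,"fingers":0}
    - {"tx":0.0045,"ty":-0.008,"tz":0.003,"ax":0,"ay":0,"az":-0.098,"fingers":0}
    - {"tx":0.005,"ty":-0.0075,"tz":0.003,"ax":0,"ay":0,"az":-0.098,"fingers":0}
    - {"tx":0.006,"ty":-0.007,"tz":0.003,"ax":0,"ay":0,"az":-0.098,"fingers":0}
    - {"tx":0.0065,"ty":-0.0065,"tz":0.003,"ax":0,"ay":0,"az":-0.098,"fingers":0}
    - {"tx":0.007,"ty":-0.006,"tz":0.003,"ax":0,"ay":0,"az":-0.098,"fingers":0}
    - {"tx":0.0075,"ty":-0.005,"tz":0.003,"ax":0,"ay":0,"az":-0.098,"fingers":0}
    - {"tx":0.008,"ty":-0.0045,"tz":0.003,"ax":0,"ay":0,"az":-0.098,"fingers":0}

```text
time: 24.32
tcp_pos: [0.5358, -0.2221, 0.2597]
eef_rot: [1.766, 2.596, -0.0]
wrist_force: [1.0, -0.3, -0.1]
width: 1.001
gripper_force: 0.0
```

move_arm:
  steps:
    - {"tx":0.0085,"ty":-0.0035,"tz":0.003,"ax":0,"ay":0,"az":-0.098,"fingers":0}
    - {"tx":0.009,"ty":-0.0025,"tz":0.003,"ax":0,"ay":0,"az":-0.098,"fingers":0}
    - {"tx":0.009,"ty":-0.002,"tz":0.003,"ax":0,"ay":0,"az":-0.098,"fingers":0}
    - {"tx":0.009,"ty":-0.001,"tz":0.003,"ax":0,"ay":0,"az":-0.098,"fingers":0}
    - {"tx":0,"ty":0,"tz":0,"ax":0,"ay":0,"az":0,"fingers":0}

```text
time: 24.73
tcp_pos: [0.5095, -0.1949, 0.2473]
eef_rot: [1.226, 2.892, -0.001]
wrist_force: [0.6, -0.8, -0.3]
width: 1.001
gripper_force: 0.0
```

Run:
```python
from h import *
np.set_printoptions(precision=4,suppress=True)
o=robot.get_obs();print(o['tcp_pos'],o['joints'],o['time'])
plan([.529,-.215,.1126],toolR(134,-40),12)
```

```text
[ 0.5095 -0.1949  0.2473] [ 0.9955  0.5598 -1.1352  1.7352  0.5431  1.203   0.4821] 24.7333
[{"tx": -0.0023, "ty": 0.0, "tz": 0.0112, "ax": -0.0, "ay": -0.0581, "az": 0.0001, "fingers": 0},
{"tx": -0.0017, "ty": 0.0, "tz": 0.0113, "ax": -0.0, "ay": -0.0581, "az": 0.0001, "fingers": 0},
{"tx": -0.001, "ty": 0.0, "tz": 0.0114, "ax": -0.0, "ay": -0.0581, "az": 0.0001, "fingers": 0},
{"tx": -0.0003, "ty": 0.0, "tz": 0.0115, "ax": -0.0, "ay": -0.0581, "az": 0.0001, "fingers": 0},
{"tx": 0.0003, "ty": 0.0, "tz": 0.0115, "ax": -0.0, "ay": -0.0581, "az": 0.0001, "fingers": 0},
{"tx": 0.001, "ty": 0.0, "tz": 0.0114, "ax": -0.0, "ay": -0.0581, "az": 0.0001, "fingers": 0},
{"tx": 0.0016, "ty": 0.0, "tz": 0.0113, "ax": -0.0, "ay": -0.0581, "az": 0.0001, "fingers": 0},
{"tx": 0.0023, "ty": 0.0, "tz": 0.0112, "ax": -0.0, "ay": -0.0581, "az": 0.0001, "fingers": 0},
{"tx": 0.003, "ty": 0.0, "tz": 0.0111, "ax": -0.0, "ay": -0.0581, "az": 0.0001, "fingers": 0},
{"tx": 0.0036, "ty": 0.0, "tz": 0.0109, "ax": -0.0, "ay": -0.0581, "az": 0.0001, "fingers": 0},
{"tx": 0.0042, "ty": 0.0, "tz": 0.0107, "ax": -0.0, "ay": -0.0581, "az": 0.0001, "fingers": 0},
{"tx": 0.0048, "ty": 0.0, "tz": 0.0104, "ax": -0.0, "ay": -0.0581, "az": 0.0001, "fingers": 0}]
perrow mm 11.462756520751913 deg 3.3297957529762185
```

move_arm:
  steps:
    - {"tx":-0.0025,"ty":0,"tz":0.011,"ax":0,"ay":-0.058,"az":0,"fingers":0}
    - {"tx":-0.0015,"ty":0,"tz":0.0115,"ax":0,"ay":-0.058,"az":0,"fingers":0}
    - {"tx":-0.001,"ty":0,"tz":0.0115,"ax":0,"ay":-0.058,"az":0,"fingers":0}
    - {"tx":0,"ty":0,"tz":0.0115,"ax":0,"ay":-0.058,"az":0,"fingers":0}
    - {"tx":0,"ty":0,"tz":0.0115,"ax":0,"ay":-0.058,"az":0,"fingers":0}
    - {"tx":0.001,"ty":0,"tz":0.0115,"ax":0,"ay":-0.058,"az":0,"fingers":0}
    - {"tx":0.0015,"ty":0,"tz":0.0115,"ax":0,"ay":-0.058,"az":0,"fingers":0}
    - {"tx":0.0025,"ty":0,"tz":0.011,"ax":0,"ay":-0.058,"az":0,"fingers":0}
    - {"tx":0.003,"ty":0,"tz":0.011,"ax":0,"ay":-0.058,"az":0,"fingers":0}
    - {"tx":0.0035,"ty":0,"tz":0.011,"ax":0,"ay":-0.058,"az":0,"fingers":0}
    - {"tx":0.004,"ty":0,"tz":0.0105,"ax":0,"ay":-0.058,"az":0,"fingers":0}
    - {"tx":0.005,"ty":0,"tz":0.0105,"ax":0,"ay":-0.058,"az":0,"fingers":0}

```text
time: 25.73
tcp_pos: [0.5314, -0.2162, 0.1146]
eef_rot: [0.977, 2.273, -0.35]
wrist_force: [-0.0, -0.9, -1.0]
width: 0.999
gripper_force: 0.0
```

Run:
```python
from h import *
np.set_printoptions(precision=4,suppress=True)
im=robot.camera('wrist');o=robot.get_obs();M=Rm(o['eef_rot']);p=o['tcp_pos'];print(p,o['joints'],o['time'],np.degrees(np.arctan2(M[1,2],M[0,2])),np.degrees(np.arccos(-M[2,2])))
cv2.imwrite('pics/w10.png',im)
for n in ['jar','turntable','stone_pot','bur_stand']:
    for x in robot.boxes_of(n,'wrist')[:1]: print(n,np.round(x['box'],1),round(x['score'],2))
f=np.array([np.cos(np.radians(134)),np.sin(np.radians(134)),0]); q=np.array([.612,-.303,.022])+.075*f
print('pred',[proj('wrist',q+np.array([0,0,h])+d*f) for h,d in [(0,.0275),(.03,0),(.06,0)]])
```

```text
[ 0.53   -0.2153  0.1112] [ 0.5297  0.6158 -0.7714  2.4084  1.8609  0.9621 -1.0133] 25.7833 -46.158992365124696 40.01585906718545
jar [317.8 230.6  82.4 100. ] 0.68
turntable [315.1 272.9 261.3 227.7] 0.71
bur_stand [401.1 286.8  77.5  91.3] 0.68
pred [(np.float64(314.1889743878619), np.float64(180.01980004250976)), (np.float64(314.5628532802101), np.float64(241.91377422261613)), (np.float64(314.3959766194182), np.float64(281.89314471767625))]
```

View pics/w10.png

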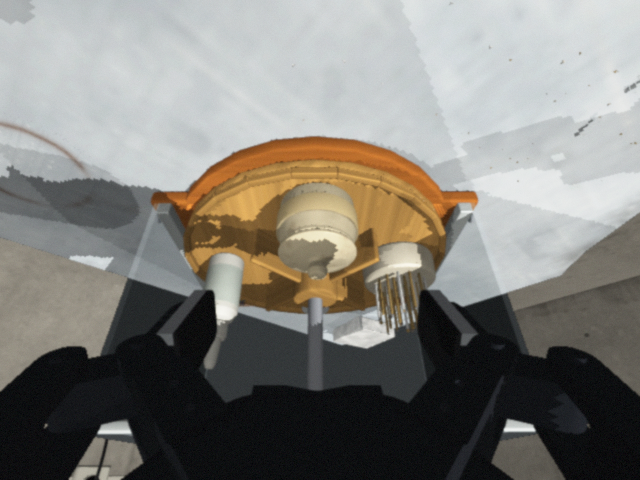

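The jar is centred between the fingers: base edge (316,183), lid knob (317,277). The bottle (225,290) and bur stand (400,275) are both upright.

Run:
```python
from h import *
np.set_printoptions(precision=4,suppress=True)
o=robot.get_obs();M=Rm(o['eef_rot']);p=o['tcp_pos']
f=np.array([np.cos(np.radians(134)),np.sin(np.radians(134)),0]); q=np.array([.612,-.303,.022])+.075*f
t=q+[0,0,.027]+.025*M[:,2]+.002*M[:,1]; print(t,M.T@(t-p))
```

```text
[ 0.5724 -0.2592  0.0298] [0.0075 0.001  0.1032]
```

move_arm:
  force: 35
  steps:
    - {"tx":0.0015,"ty":0.001,"tz":0.012,"ax":0,"ay":0,"az":0,"fingers":0}
    - {"tx":0.001,"ty":0,"tz":0.016,"ax":0,"ay":0,"az":0,"fingers":0}
    - {"tx":0.001,"ty":0,"tz":0.016,"ax":0,"ay":0,"az":0,"fingers":0}
    - {"tx":0.001,"ty":0,"tz":0.016,"ax":0,"ay":0,"az":0,"fingers":0}
    - {"tx":0.001,"ty":0,"tz":0.016,"ax":0,"ay":0,"az":0,"fingers":0}
    - {"tx":0.001,"ty":0,"tz":0.015,"ax":0,"ay":0,"az":0,"fingers":0}
    - {"tx":0.001,"ty":0,"tz":0.012,"ax":0,"ay":0,"az":0,"fingers":0}
    - {"tx":0,"ty":0,"tz":0,"ax":0,"ay":0,"az":0,"fingers":0}

```text
time: 26.65
tcp_pos: [0.5723, -0.2613, 0.029]
eef_rot: [0.98, 2.28, -0.355]
wrist_force: [0.1, 0.2, -0.2]
width: 0.997
gripper_force: 0.0
```

move_arm:
  force: 35
  steps:
    - {"tx":0,"ty":0,"tz":0,"ax":0,"ay":0,"az":0,"fingers":0.2}
    - {"tx":0,"ty":0,"tz":0,"ax":0,"ay":0,"az":0,"fingers":0.3}
    - {"tx":0,"ty":0,"tz":0,"ax":0,"ay":0,"az":0,"fingers":0.4}
    - {"tx":0,"ty":0,"tz":0,"ax":0,"ay":0,"az":0,"fingers":1}
    - {"tx":0,"ty":0,"tz":0,"ax":0,"ay":0,"az":0,"fingers":1}
    - {"tx":0,"ty":0,"tz":0,"ax":0,"ay":0,"az":0,"fingers":1}
    - {"tx":0,"ty":0,"tz":0,"ax":0,"ay":0,"az":0,"fingers":1}

```text
time: 27.23
tcp_pos: [0.5721, -0.2586, 0.0309]
eef_rot: [0.974, 2.28, -0.353]
wrist_force: [-2.1, 1.9, 4.8]
width: 0.619
gripper_force: 35.7
```

Run:
```python
from h import *
np.set_printoptions(precision=4,suppress=True)
im=robot.camera('wrist');o=robot.get_obs();M=Rm(o['eef_rot']);p=o['tcp_pos'];print(p,o['joints'],o['time'])
for x in robot.boxes_of('jar','wrist')[:1]: print(np.round(x['box'],1),round(x['score'],2))
f=np.array([np.cos(np.radians(134)),np.sin(np.radians(134)),0])
print('up',M.T@[0,0,1],'front',M.T@f)
```

```text
[ 0.5722 -0.2586  0.0309] [ 0.5743  0.8285 -0.7097  2.325   2.061   1.0283 -1.042 ] 27.2833
[318.5 310.  140.3 161.8] 0.9
up [-0.6407 -0.0002 -0.7678] front [ 0.7678 -0.0044 -0.6407]
```

move_arm:
  steps:
    - {"tx":-0.002,"ty":0,"tz":-0.0025,"ax":0,"ay":0,"az":0,"fingers":1}
    - {"tx":-0.0055,"ty":0,"tz":-0.0065,"ax":0,"ay":0,"az":0,"fingers":1}
    - {"tx":-0.0055,"ty":0,"tz":-0.0065,"ax":0,"ay":0,"az":0,"fingers":1}
    - {"tx":0.001,"ty":0,"tz":-0.01,"ax":0,"ay":0,"az":0,"fingers":1}
    - {"tx":0.001,"ty":0,"tz":-0.011,"ax":0,"ay":0,"az":0,"fingers":1}
    - {"tx":0.001,"ty":0,"tz":-0.011,"ax":0,"ay":0,"az":0,"fingers":1}
    - {"tx":0.001,"ty":0,"tz":-0.01,"ax":0,"ay":0,"az":0,"fingers":1}

```text
time: 27.92
tcp_pos: [0.5506, -0.2365, 0.0805]
eef_rot: [0.974, 2.281, -0.353]
wrist_force: [-0.1, 0.0, -2.1]
width: 0.619
gripper_force: 36.9
```

Run:
```python
from h import *
np.set_printoptions(precision=4,suppress=True)
im=robot.camera('wrist');o=robot.get_obs();M=Rm(o['eef_rot']);p=o['tcp_pos'];print(p,o['joints'],o['wrist_force'],o['width'],np.degrees(np.arccos(-M[2,2])))
for x in robot.boxes_of('jar','wrist')[:1]: print(np.round(x['box'],1),round(x['score'],2))
W3=np.array([.60,-.05,.10]);W4=np.array([.548,.249,.11])
print(M.T@(W3-p)/12,M.T@(W4-W3)/12, R.from_matrix(M.T@toolR(134,-40)).as_rotvec())
```

```text
[ 0.5503 -0.2354  0.0815] [ 0.5548  0.6989 -0.7448  2.3688  1.9412  0.9791 -1.0098] [-1.0906  1.0805 -0.4699] 0.6174422413810553 39.780725364929
[317.5 310.1 142.8 159.1] 0.76
[ 0.0054  0.0137 -0.0065] [ 0.0156  0.0141 -0.0141] [-0.0021 -0.0038 -0.0024]
```

move_arm:
  steps:
    - {"tx":0.003,"ty":0.008,"tz":-0.005,"ax":0,"ay":0,"az":0,"fingers":1}
    - {"tx":0.0055,"ty":0.014,"tz":-0.0065,"ax":0,"ay":0,"az":0,"fingers":1}
    - {"tx":0.0055,"ty":0.014,"tz":-0.0065,"ax":0,"ay":0,"az":0,"fingers":1}
    - {"tx":0.0055,"ty":0.014,"tz":-0.0065,"ax":0,"ay":0,"az":0,"fingers":1}
    - {"tx":0.0055,"ty":0.014,"tz":-0.0065,"ax":0,"ay":0,"az":0,"fingers":1}
    - {"tx":0.0055,"ty":0.014,"tz":-0.0065,"ax":0,"ay":0,"az":0,"fingers":1}
    - {"tx":0.0055,"ty":0.014,"tz":-0.0065,"ax":0,"ay":0,"az":0,"fingers":1}
    - {"tx":0.0055,"ty":0.014,"tz":-0.0065,"ax":0,"ay":0,"az":0,"fingers":1}
    - {"tx":0.0055,"ty":0.014,"tz":-0.0065,"ax":0,"ay":0,"az":0,"fingers":1}
    - {"tx":0.0055,"ty":0.014,"tz":-0.0065,"ax":0,"ay":0,"az":0,"fingers":1}
    - {"tx":0.0055,"ty":0.014,"tz":-0.0065,"ax":0,"ay":0,"az":0,"fingers":1}
    - {"tx":0.0055,"ty":0.014,"tz":-0.0065,"ax":0,"ay":0,"az":0,"fingers":1}

```text
time: 29.02
tcp_pos: [0.601, -0.0533, 0.0972]
eef_rot: [0.975, 2.282, -0.353]
wrist_force: [0.3, -0.3, -1.2]
width: 0.618
gripper_force: 37.0
```

Run:
```python
from h import *
np.set_printoptions(precision=4,suppress=True)
o=robot.get_obs();M=Rm(o['eef_rot']);p=o['tcp_pos'];print(p,o['joints'],o['wrist_force'],o['width'],np.degrees(np.arccos(-M[2,2])))
W4=np.array([.548,.249,.11])
print(M.T@(W4-p)/16, R.from_matrix(M.T@toolR(134,-40)).as_rotvec())
```

```text
[ 0.601  -0.0533  0.0972] [ 0.179   0.7198 -0.8075  2.2084  1.5874  1.1368 -1.0068] [ 0.3144 -0.2962 -1.1649] 0.6180587165991888 39.70767214805538
[ 0.0118  0.0107 -0.0108] [-0.004  -0.0051 -0.0035]
```

move_arm:
  steps:
    - {"tx":0.006,"ty":0.006,"tz":-0.006,"ax":0,"ay":0,"az":0,"fingers":1}
    - {"tx":0.012,"ty":0.011,"tz":-0.011,"ax":0,"ay":0,"az":0,"fingers":1}
    - {"tx":0.012,"ty":0.011,"tz":-0.011,"ax":0,"ay":0,"az":0,"fingers":1}
    - {"tx":0.012,"ty":0.011,"tz":-0.011,"ax":0,"ay":0,"az":0,"fingers":1}
    - {"tx":0.012,"ty":0.011,"tz":-0.011,"ax":0,"ay":0,"az":0,"fingers":1}
    - {"tx":0.012,"ty":0.011,"tz":-0.011,"ax":0,"ay":0,"az":0,"fingers":1}
    - {"tx":0.012,"ty":0.011,"tz":-0.011,"ax":0,"ay":0,"az":0,"fingers":1}
    - {"tx":0.012,"ty":0.011,"tz":-0.011,"ax":0,"ay":0,"az":0,"fingers":1}
    - {"tx":0.012,"ty":0.011,"tz":-0.011,"ax":0,"ay":0,"az":0,"fingers":1}
    - {"tx":0.012,"ty":0.011,"tz":-0.011,"ax":0,"ay":0,"az":0,"fingers":1}
    - {"tx":0.012,"ty":0.011,"tz":-0.011,"ax":0,"ay":0,"az":0,"fingers":1}
    - {"tx":0.012,"ty":0.011,"tz":-0.011,"ax":0,"ay":0,"az":0,"fingers":1}

```text
time: 30.02
tcp_pos: [0.5626, 0.1693, 0.1066]
eef_rot: [0.975, 2.282, -0.354]
wrist_force: [0.1, 0.9, -2.0]
width: 0.617
gripper_force: 37.0
```

move_arm:
  steps:
    - {"tx":0.012,"ty":0.011,"tz":-0.011,"ax":0,"ay":0,"az":0,"fingers":1}
    - {"tx":0.012,"ty":0.011,"tz":-0.011,"ax":0,"ay":0,"az":0,"fingers":1}
    - {"tx":0.012,"ty":0.011,"tz":-0.011,"ax":0,"ay":0,"az":0,"fingers":1}
    - {"tx":0.008,"ty":0.008,"tz":-0.007,"ax":0,"ay":0,"az":0,"fingers":1}
    - {"tx":0,"ty":0,"tz":0,"ax":0,"ay":0,"az":0,"fingers":1}

```text
time: 30.43
tcp_pos: [0.551, 0.2433, 0.1091]
eef_rot: [0.973, 2.284, -0.35]
wrist_force: [-0.8, 0.4, -2.0]
width: 0.619
gripper_force: 37.0
```

Run:
```python
from h import *
np.set_printoptions(precision=4,suppress=True)
o=robot.get_obs();M=Rm(o['eef_rot']);p=np.array(o['tcp_pos']);print(p,o['joints'],o['wrist_force'],o['width'],np.degrees(np.arccos(-M[2,2])),o['time'])
jar=p-[.0107,-.0109,.0089]; jar[2]=p[2]-.0089
for c in ['scene','top','wrist']:
    cv2.imwrite(f'pics/{c}11.png',robot.camera(c))
    for n in ['board','tile','jar']:
        for x in robot.boxes_of(n,c)[:1]: print(c,n,np.round(x['box'],1),round(x['score'],2))
# board outline predicted vs. edges in the scene picture
ctr=np.array([.547,.316]);y=np.array([.0897,.996]);x=np.array([.996,-.0897])
b=jar[:2]-ctr; print('jar',jar,'board frame',b@x,b@y)
t=ctr-.06*y; tgt=np.array([t[0],t[1],.03])+[.0107,-.0109,.0089]
print(tgt, M.T@(tgt+[0,0,.012]-p),M.T@[0,0,-1], R.from_matrix(M.T@toolR(134,-40)).as_rotvec())
for c in ['scene','top']:print(c,[np.round(proj(c,[*(ctr+sx*.0565*x+sy*.1575*y),.03])) for sx,sy in [(-1,-1),(1,-1),(1,1),(-1,1)]])
```

```text
[0.551  0.2433 0.1091] [-0.3536  0.8202 -0.88    1.9185  1.2513  1.4365 -1.1153] [-0.826   0.3672 -2.0182] 0.6188678569386303 39.62459248491223 30.4333
scene board [252.1 372.9 150.5 116. ] 0.76
scene tile [213.7 383.5  60.6  54.7] 0.72
top board [256.8 296.5  68.7  47. ] 0.69
top jar [260.4 280.    8.2   4.3] 0.62
wrist board [404.7 119.5 469.  238.9] 0.58
wrist tile [617.9  31.6  44.2  58.7] 0.83
jar [0.5403 0.2542 0.1002] board frame -0.0011009757245618824 -0.06216012159607912
[0.5523 0.2453 0.0389] [0.0376 0.0023 0.0444] [ 0.6378 -0.0005  0.7702] [-0.001  -0.0066 -0.0021]
scene [array([332., 321.]), array([296., 293.]), array([177., 383.]), array([212., 423.])]
top [array([294., 304.]), array([288., 271.]), array([187., 289.]), array([190., 323.])]
```

move_arm:
  steps:
    - {"tx":0.006,"ty":0.001,"tz":0.0075,"ax":0,"ay":0,"az":0,"fingers":1}
    - {"tx":0.0065,"ty":0.001,"tz":0.0075,"ax":0,"ay":0,"az":0,"fingers":1}
    - {"tx":0.0065,"ty":0,"tz":0.0075,"ax":0,"ay":0,"az":0,"fingers":1}
    - {"tx":0.0065,"ty":0,"tz":0.0075,"ax":0,"ay":0,"az":0,"fingers":1}
    - {"tx":0.0065,"ty":0,"tz":0.0075,"ax":0,"ay":0,"az":0,"fingers":1}
    - {"tx":0.0055,"ty":0,"tz":0.007,"ax":0,"ay":0,"az":0,"fingers":1}
    - {"tx":0.0025,"ty":0,"tz":0.003,"ax":0,"ay":0,"az":0,"fingers":1}
    - {"tx":0.0025,"ty":0,"tz":0.003,"ax":0,"ay":0,"az":0,"fingers":1}
    - {"tx":0,"ty":0,"tz":0,"ax":0,"ay":0,"az":0,"fingers":1}
    - {"tx":0,"ty":0,"tz":0,"ax":0,"ay":0,"az":0,"fingers":1}

```text
time: 31.87
tcp_pos: [0.5532, 0.2414, 0.0436]
eef_rot: [0.975, 2.281, -0.353]
wrist_force: [-0.9, -0.9, -1.1]
width: 0.617
gripper_force: 37.0
```

Jar base is at about 0.0345, so I'll lower it the last 4 to 5 mm slowly.

move_arm:
  steps:
    - {"tx":0.001,"ty":0,"tz":0.001,"ax":0,"ay":0,"az":0,"fingers":1}
    - {"tx":0.0005,"ty":0,"tz":0.001,"ax":0,"ay":0,"az":0,"fingers":1}
    - {"tx":0.0005,"ty":0,"tz":0.0005,"ax":0,"ay":0,"az":0,"fingers":1}
    - {"tx":0.0005,"ty":0,"tz":0.0005,"ax":0,"ay":0,"az":0,"fingers":1}
    - {"tx":0,"ty":0,"tz":0,"ax":0,"ay":0,"az":0,"fingers":1}
    - {"tx":0,"ty":0,"tz":0,"ax":0,"ay":0,"az":0,"fingers":1}

```text
time: 32.37
tcp_pos: [0.5532, 0.2413, 0.0397]
eef_rot: [0.975, 2.281, -0.353]
wrist_force: [-0.3, -0.7, -1.7]
width: 0.619
gripper_force: 37.0
```

move_arm:
  steps:
    - {"tx":0.0005,"ty":0,"tz":0.0006,"ax":0,"ay":0,"az":0,"fingers":1}
    - {"tx":0.0005,"ty":0,"tz":0.0006,"ax":0,"ay":0,"az":0,"fingers":1}
    - {"tx":0,"ty":0,"tz":0,"ax":0,"ay":0,"az":0,"fingers":1}

```text
time: 32.62
tcp_pos: [0.5533, 0.2413, 0.039]
eef_rot: [0.975, 2.279, -0.353]
wrist_force: [-2.4, -1.6, 7.0]
width: 0.615
gripper_force: 37.6
```

move_arm:
  steps:
    - {"tx":0,"ty":0,"tz":0,"ax":0,"ay":0,"az":0,"fingers":0.3}
    - {"tx":0,"ty":0,"tz":0,"ax":0,"ay":0,"az":0,"fingers":0.1}
    - {"tx":0,"ty":0,"tz":0,"ax":0,"ay":0,"az":0,"fingers":0}
    - {"tx":0,"ty":0,"tz":0,"ax":0,"ay":0,"az":0,"fingers":0}
    - {"tx":0,"ty":0,"tz":-0.008,"ax":0,"ay":0,"az":0,"fingers":0}
    - {"tx":0,"ty":0,"tz":-0.015,"ax":0,"ay":0,"az":0,"fingers":0}
    - {"tx":0,"ty":0,"tz":-0.02,"ax":0,"ay":0,"az":0,"fingers":0}
    - {"tx":0,"ty":0,"tz":-0.02,"ax":0,"ay":0,"az":0,"fingers":0}
    - {"tx":0,"ty":0,"tz":-0.02,"ax":0,"ay":0,"az":0,"fingers":0}
    - {"tx":0,"ty":0,"tz":-0.02,"ax":0,"ay":0,"az":0,"fingers":0}
    - {"tx":0,"ty":0,"tz":0,"ax":0,"ay":0,"az":0,"fingers":0}

```text
time: 33.53
tcp_pos: [0.5056, 0.2936, 0.1208]
eef_rot: [0.973, 2.284, -0.344]
wrist_force: [-0.2, 1.0, 0.7]
width: 0.995
gripper_force: 0.0
```

Run:
```python
from h import *
np.set_printoptions(precision=4,suppress=True)
o=robot.get_obs();print(o['tcp_pos'],o['wrist_force'],o['width'],o['time'])
for c in ['wrist','scene']:
    cv2.imwrite(f'pics/{c}12.png',robot.camera(c))
    for n in ['jar','bottle','bur_stand','stone_pot','tile']:
        for x in robot.boxes_of(n,c)[:1]: print(c,n,np.round(x['box'],1),round(x['score'],2))
q=np.array([.543,.2525,.03])
for c in ['wrist','scene']: print(c,'pred jar',proj(c,q),proj(c,q+[0,0,.06]))
a=np.array([.612,-.303,.022]);s=np.radians(224);print('pred bottle scene',proj('scene',a+[.075*np.cos(s),.075*np.sin(s),.047]))
w=cv2.imread('pics/scene12.png')
```

```text
[0.5056 0.2936 0.1208] [-0.1786  0.9633  0.6559] 0.9952091413913835 33.5333
wrist jar [313.6 244.2  73.6  98.7] 0.89
wrist bottle [631.1  61.4  17.8  29.4] 0.28
wrist tile [555.2  86.8 169.5 168.7] 0.58
scene jar [402.1 180.7  76.1  88.4] 0.43
scene bottle [425.8 183.6  13.2  27. ] 0.7
scene bur_stand [377.4 192.8  15.5  22.4] 0.56
scene stone_pot [391.8 178.4   6.9   9.9] 0.57
scene tile [209.4 384.9  60.7  53.5] 0.9
wrist pred jar (np.float64(317.03258279440234), np.float64(218.51720944920817)) (np.float64(317.04587276145213), np.float64(293.79612811383237))
scene pred jar (np.float64(281.60947010416504), np.float64(331.32408430035787)) (np.float64(280.1819181050458), np.float64(313.6046007283499))
pred bottle scene (np.float64(424.5915198093343), np.float64(180.9761521397429))
```

```bash
python3 -c "
from h import *
print(robot.hand_in())"
```

```text
the job is handed in; nothing more can be done
None
```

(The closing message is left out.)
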